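# Finish the carved desk stand

## Robot

A 6-joint arm with a two-finger parallel gripper is mounted at the origin on the work surface. World frame = base frame: x ahead of the robot, y to its left, z up, the work surface at z = 0. Lengths are in m, angles in rad, forces in N, time in s.
With the tool pointing down it reaches from about 0.35 to 0.85 m from the base axis. Payload 8.1 kg.
Tool frame: the origin (TCP) lies between the finger pads; the fingertips stand nose_length ahead of it and the grasp point (between the pads) lies 2 mm behind it (nose_length is the distance from the TCP to the fingertips, in m); z points along the fingers, x is the direction in which the jaws open and shut, and the axes are right-handed (so a half turn about z gives the same grasp; the last joint's range is limited). The gripper opens to 93 mm and grips with 3 to 60 N. Pads are 15 mm wide; open, the fingers measure 128 mm over their backs; the gripper's body (75 mm by 188 mm) begins 65 mm behind the grasp point.
Start: joints at [1.118, 0.13, 1.488, -0, 1.523, -0.085], TCP at [0.216, 0.56, 0.236] pointing down, gripper open.
Joint ranges: [-2.96, 2.96], [-0.89, 2.26], [0.02, 2.5], [-1.34, 4.48], [0, 2.73], [-2.66, 2.66]. Speed limits (rad/s): [2.39, 2.39, 2.79, 3.14, 3.14, 3.14].

## Interface

Orientations are given as a rotation vector (axis times angle).
In Python, from plant import * gives the robot as it stands.
- The arm moves only by the tool carry_out, never from a script. Its argument "steps" is a list of rows, each an object with "xyz": the shift along the world's x, y, z in cm, a list of three; "rot": the turn, a rotation vector about the world's x, y, z in degrees, a list of three. In form: [{"xyz": [tx, ty, tz], "rot": [rx, ry, rz]}, ...]. A call has 1 to 10 rows; each row is the pose to reach, as a shift and turn from the pose commanded when the call began; what a row does not reach only later rows make up. A row lasts 1/10 s, in which the tool goes at most 50 mm and 8.59 degrees, less where a joint would pass 70% of its speed; a pose out of reach is approached as far as the arm can. A call with a gripper value outside its range is refused whole. "grip" is the opening, from 0 (shut) to 1 (fully open), set as the call begins (left out, the last holds). The fingers move at their own pace and stop on an object; "force" is the grip in N (left out, the last holds). Time passes only in rows, so rows that repeat a pose let the fingers close. It gives the time, the measured TCP pose, the force and the opening at its end, in the units of the state.
- read_state(): the state, without advancing time (a new reading comes with each control period).
- read_camera(name): name is "scene" or "top" or "wrist"; returns the picture (480x640x3 uint8, red, green, blue); there is no depth.
- calibration(name): a dict with "fov_y" (degrees; the focal length in pixels is half the picture's height over the tangent of half this angle, whatever the lens; pixels are square), "cx", "cy" (the principal point, pixels), "dist_coeffs" ([k1, k2, p1, p2, k3] as OpenCV has them; the pictures are not rectified), "xyz" and "attitude" of the camera in the world. Camera axes: x right, y down, z forward; pixel columns grow to the right and rows downward; lengths in m; the calibration is good to about 2 mm. A picture is of the moment at which its call begins: read the wrist's pose just before it. calibration takes no time and is no camera call; for the wrist camera it gives the pose at the moment of the call.
- close_job(): hands the job in, once; it reports no verdict.
The state is a dict: "t": time; "q": joint angles; "dq": joint speeds; "joint_torque": joint torques, N m; "tool_pos": TCP position; "orientation": TCP orientation; "force": force on the tool from outside, world axes, zero at the start; "wrist_torque": the same for the moment, N m; "opening": finger opening in m.
Only numpy, scipy, OpenCV 4.12 (cv2) and the standard library are available. Lean on these libraries where they do the work, as an engineer would, in place of code of your own. Each camera call takes 0.05 s, during which the arm holds its last target.

## Task

Finish the wooden desk stand for display: thread the turned rings onto its brass post one at a time, widest first and narrowest last (dark, red, white, then the blue one if there is one), each slid fully home so that the stack sits flat and tight. Also move every pencil from the block into the cells of the stand's rack, standing point up with its foot on the cell floor. Leave the glue jar, the vase and the mallet alone.

Things in the scene. Friction and masses are not known exactly. Their poses are not given: they have to be found in the camera images.
- post_foot (a point): Foot of the upright brass post, on the top face of the desk stand's base (15 mm above the bench); its z axis runs up the post. The post is 18 mm in diameter and 54 mm tall above this point, the top 6 mm tapered. The stand is fixed to the bench: a dark wooden base 110 mm (its x) by 320 mm (its y) by 15 mm thick, with the post near its +y end and the pencil rack 175 mm away towards its -y end. x and y axes of this point are the stand's.
- rack_floor (a point): Centre of the floor of the pencil rack on the stand, on the base's top face (15 mm above the bench), axes those of the stand. The rack is a brown wooden box 38 mm by 134 mm (along y) and 70 mm tall, open at the top, with four square cells in a row along y, each 26 mm inside and 32 mm from centre to centre; walls 6 mm; the cells' floor is the base's top.
- cell_1 (a point): Centre of the floor of rack cell 1 (26 mm square, 70 mm deep), axes those of the stand; cell 1 is farthest from the post, cell 4 nearest.
- cell_2 (a point): Centre of the floor of rack cell 2 (26 mm square, 70 mm deep), axes those of the stand; cell 1 is farthest from the post, cell 4 nearest.
- cell_3 (a point): Centre of the floor of rack cell 3 (26 mm square, 70 mm deep), axes those of the stand; cell 1 is farthest from the post, cell 4 nearest.
- cell_4 (a point): Centre of the floor of rack cell 4 (26 mm square, 70 mm deep), axes those of the stand; cell 1 is farthest from the post, cell 4 nearest.
- ring_a_mid (a point): Centre (in the bore, half-way up) of the dark brown wood ring: outer diameter 68 mm, bore 24 mm, 12 mm thick; z along its axis. Starts flat on the bench.
- ring_b_mid (a point): Centre (in the bore, half-way up) of the red painted wood ring: outer diameter 60 mm, bore 24 mm, 12 mm thick; z along its axis. Starts flat on the bench.
- ring_c_mid (a point): Centre (in the bore, half-way up) of the white painted wood ring: outer diameter 52 mm, bore 24 mm, 12 mm thick; z along its axis. Starts flat on the bench.
- ring_d_mid (a point): Centre (in the bore, half-way up) of the blue painted wood ring: outer diameter 44 mm, bore 24 mm, 12 mm thick; z along its axis. Starts flat on the bench. Not always there.
- block_mid (a point): Centre of the top face of the fixed pale wooden pencil block, 190 mm (its x) by 50 mm by 50 mm tall, standing on the bench; four holes in a row along x, 46 mm apart, 18 mm wide and 40 mm deep (their floor 10 mm above the bench), in which the pencils start, loosely upright.
- pencil_1_mid (a point): Middle (half-way along) of the chunky black pencil: 14 mm diameter, 150 mm long, of which the top 15 mm is a slim cone, the point; z runs along it to the point. Starts standing point up in the block, 110 mm of it above the block's top. Not always there.
- pencil_2_mid (a point): Middle (half-way along) of the chunky green pencil: 14 mm diameter, 150 mm long, of which the top 15 mm is a slim cone, the point; z runs along it to the point. Starts standing point up in the block, 110 mm of it above the block's top. Not always there.
- pencil_3_mid (a point): Middle (half-way along) of the chunky yellow pencil: 14 mm diameter, 150 mm long, of which the top 15 mm is a slim cone, the point; z runs along it to the point. Starts standing point up in the block, 110 mm of it above the block's top. Not always there.
- pencil_4_mid (a point): Middle (half-way along) of the chunky orange pencil: 14 mm diameter, 150 mm long, of which the top 15 mm is a slim cone, the point; z runs along it to the point. Starts standing point up in the block, 110 mm of it above the block's top. Not always there.
- glue_jar: Bystander, leave alone: amber glue jar with a white cap, 64 mm wide, 85 mm tall; origin on its underside.
- vase: Bystander, leave alone: turned brown wooden vase, 72 mm wide, 110 mm tall; origin on its underside.
- mallet: Bystander, leave alone: wooden mallet lying on the bench, head 60 by 90 by 60 mm, handle 160 mm long; its origin is where handle and head meet; origin on its underside.
Not all that is in view belongs to the job. Of the things shaped like the part that bears ring_c_mid, the white one is meant.

How it is judged:
By the outcome, as a careful person would: the job done as asked, in the order asked, and still so for the second after the job is handed in, with the robot touching nothing.
Of ring_d, pencil_1, pencil_2, pencil_3, pencil_4 only 3 to 5 are there at a start; the rules pass over those that are not, and their reading is None.
At some moment in a run one of ring_a, ring_b, ring_c, ring_d may be knocked a few centimetres aside while the robot is not near it.
It also fails if it takes over 210 s, if anything falls off the work surface, if the arm or the gripper's body presses on something with over 40 N, if the wrist force passes 120 N, or if a joint passes its speed limit or range.

## Working session

There is one attempt and no reset: what is moved stays moved. The work goes in short steps, Python scripts to look and compute and a tool call to move; the robot and the scene stay as the last step left them, time stands still between calls to the robot, and variables do not carry over. Pictures are saved under pics/ and viewed, and the job is handed in when it is done.

Besides the shell and the picture viewer there is one more tool, called after ">>>" as name(argument=value, ...), one argument or row to a line, values as JSON. carry_out: Moves the arm, as the interface text tells. Its arguments: {"type":"object","properties":{"steps":{"type":"array","items":{"type":"object","properties":{"xyz":{"type":"array","items":{"type":"number"}},"rot":{"type":"array","items":{"type":"number"}}}}},"grip":{"type":"number"},"force":{"type":"number"}},"required":["steps"]}

```bash
ls; mkdir -p pics; python3 - <<'E'
from plant import *
import cv2
for n in ["scene","top","wrist"]:
    c=calibration(n); print(n,c)
    im=read_camera(n); cv2.imwrite(f"pics/{n}0.png",im[:,:,::-1])
s=read_state();print(s)
E
```

```text
pics
scene {'fov_y': 47.309536215167604, 'cx': 315.5990955630263, 'cy': 248.35247101841813, 'dist_coeffs': array([0.05380001, 0.        , 0.        , 0.        , 0.        ]), 'xyz': array([ 1.14784027, -0.15754692,  1.10030846]), 'attitude': array([-2.1099989 , -1.60165575,  0.47799995])}
top {'fov_y': 54.89798541319327, 'cx': 318.6109580236128, 'cy': 245.5739420452726, 'dist_coeffs': array([0.03425749, 0.        , 0.        , 0.        , 0.        ]), 'xyz': array([0.4253728 , 0.01808442, 1.03376566]), 'attitude': array([-2.2034186 ,  2.16708198, -0.10119704])}
wrist {'fov_y': 62.26830824055644, 'cx': 319.12512556085636, 'cy': 242.27949764484853, 'dist_coeffs': array([-0.08727683,  0.        ,  0.        ,  0.        ,  0.        ]), 'xyz': array([0.15159235, 0.58541221, 0.38379141]), 'attitude': array([2.41202221, 1.6555519 , 0.20801395])}
{'t': 0.15, 'q': array([ 1.11757984e+00,  1.30994203e-01,  1.48901441e+00, -5.44421252e-06,
        1.52301037e+00, -8.53716667e-02]), 'dq': array([-0.00106259, -0.00391277, -0.00315267, -0.00014991, -0.00055291,
       -0.0009338 ]), 'joint_torque': array([ 6.14417895e-04, -5.60480547e+01, -4.92332017e+01,  7.68495421e-02,
        3.05930874e-02, -7.82847997e-05]), 'tool_pos': array([0.21554691, 0.55950376, 0.2348326 ]), 'orientation': array([ 2.58966269e+00,  1.77730017e+00, -1.94399135e-03]), 'force': array([-0.25866298, -0.10374029, -0.17577452]), 'wrist_torque': array([ 0.01943985, -0.02743018,  0.01740338]), 'opening': 0.09287264425504861}
```

View pics/scene0.png

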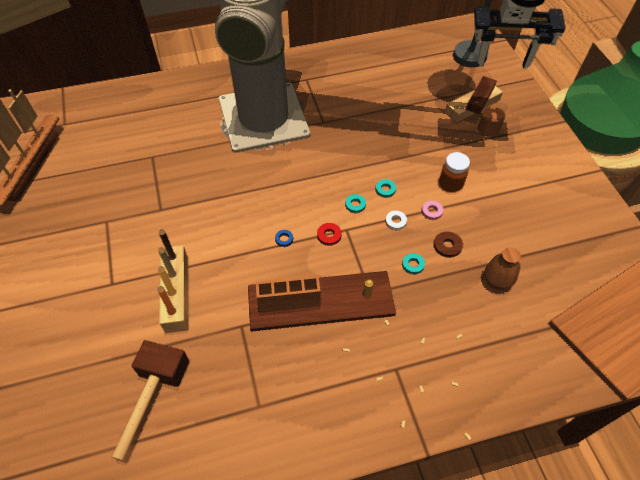

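View pics/top0.png

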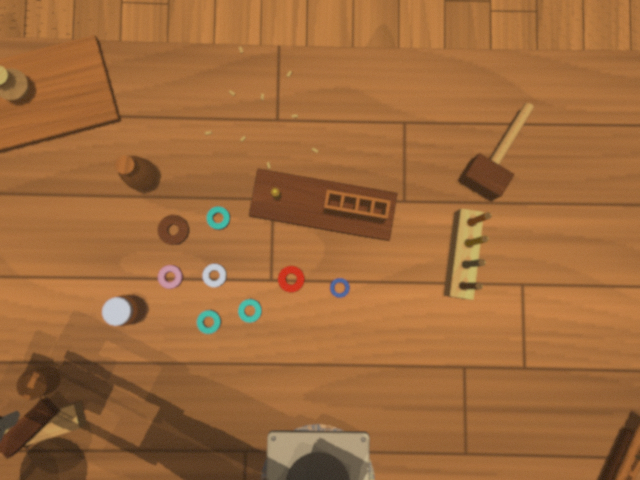

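View pics/wrist0.png

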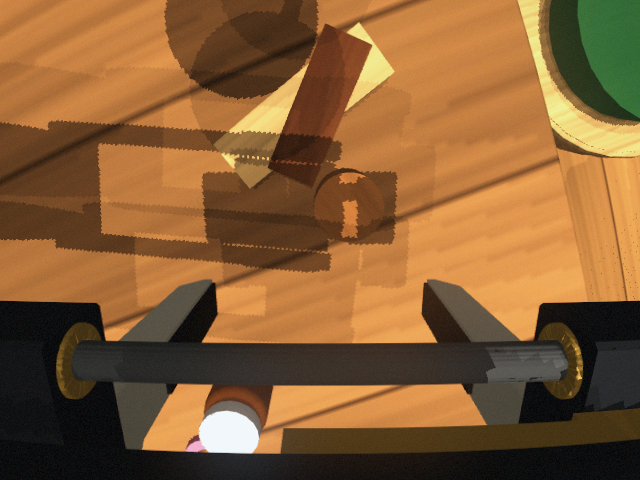

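```bash
python3 - <<'E'
import plant; print([x for x in dir(plant) if not x.startswith('__')])
print(getattr(plant,'nose_length',None))
E
```

```text
['IKError', 'calibration', 'close_job', 'nose_length', 'read_camera', 'read_state']
0.017
```

Scene view: all four task rings are visible. They are dark (448,243), red (329,233), white (396,220) and blue (284,238). There are also three teal rings and one pink ring as decoys. The stand is at (320,300) with its post at (369,288). The block at (173,290) holds four pencils. Next I'll measure these.

```bash
cat > h.py <<'E'
import numpy as np, cv2
from scipy.spatial.transform import Rotation as R
from plant import *
def K(c,h=480):
    f=h/2/np.tan(np.radians(c['fov_y'])/2)
    return np.array([[f,0,c['cx']],[0,f,c['cy']],[0,0,1.]])
def ray(c,uv):
    p=cv2.undistortPoints(np.array(uv,float).reshape(-1,1,2),K(c),np.array(c['dist_coeffs'])).reshape(-1,2)
    d=np.c_[p,np.ones(len(p))]@R.from_rotvec(c['attitude']).as_matrix().T
    return np.array(c['xyz']),d
def onz(c,uv,z):
    o,d=ray(c,uv); s=(z-o[2])/d[:,2]; return o+d*s[:,None]
def proj(c,P):
    Rm=R.from_rotvec(c['attitude']).as_matrix()
    q=(np.array(P,float).reshape(-1,3)-c['xyz'])@Rm
    r,_=cv2.projectPoints(q,np.zeros(3),np.zeros(3),K(c),np.array(c['dist_coeffs'])); return r.reshape(-1,2)
def masks(im):
    h=cv2.cvtColor(im,cv2.COLOR_RGB2HSV)
    H,S,V=[h[...,i].astype(int) for i in range(3)]
    return dict(red=((H<4)|(H>176))&(S>190)&(V>110),blue=(H>105)&(H<130)&(S>90)&(V>50),
      white=(S<70)&(V>150), pink=(H>150)&(H<178)&(S>50)&(S<160)&(V>120), teal=(H>75)&(H<95)&(S>100),
      dark=(V<105)&(S>80)&((H<14)|(H>170)))
def blobs(m,mina=60,maxa=5000):
    m=m.astype(np.uint8)
    cs,_=cv2.findContours(m,cv2.RETR_EXTERNAL,cv2.CHAIN_APPROX_NONE)
    out=[]
    for c in cs:
        a=cv2.contourArea(c)
        if mina<a<maxa: out.append((a,cv2.fitEllipse(c) if len(c)>5 else None,c))
    return sorted(out,key=lambda t:-t[0])
E
python3 - <<'E'
from h import *
for n in ["top","scene"]:
    im=cv2.imread(f"pics/{n}0.png")[:,:,::-1]; c=calibration(n)
    for k,m in masks(im.copy()).items():
        for a,e,cc in blobs(m):
            # outer contour on z=12mm top plane
            P=onz(c,cc.reshape(-1,2),0.009)
            (x,y),r=cv2.minEnclosingCircle((P[:,:2]*1000).astype(np.float32))
            if r<50: print(n,k,np.round(e[0],1),a,"xy mm",round(x,1),round(y,1),"dia",round(2*r,1))
im=cv2.imread("pics/top0.png")
cv2.imwrite("pics/t1.png",cv2.resize(im[140:320,430:540],None,fx=5,fy=3.3))
cv2.imwrite("pics/t2.png",cv2.resize(im[150:260,230:420],None,fx=4,fy=4))
im=cv2.imread("pics/scene0.png")
cv2.imwrite("pics/s1.png",cv2.resize(im[220:350,140:400],None,fx=3,fy=3))
E
```

```text
top blue [339.3 287.3] 205.5 xy mm 417.1 -40.2 dia 37.7
top white [115.6 311.1] 595.5 xy mm 358.5 445.5 dia 61.8
top white [213.7 274.9] 418.0 xy mm 440.2 237.2 dia 52.9
top white [170.  276.3] 320.5 xy mm 435.2 332.8 dia 47.2
top pink [169.7 276.4] 362.5 xy mm 435.3 332.8 dia 49.3
top teal [208.4 321.5] 357.5 xy mm 338.1 245.1 dia 48.4
top teal [249.5 310.4] 354.5 xy mm 364.1 156.5 dia 48.3
top teal [217.7 217.5] 349.5 xy mm 567.5 232.5 dia 49.5
top dark [ 94.8 373.4] 390.5 xy mm 235.3 472.8 dia 90.5
top dark [135.8 308.6] 319.5 xy mm 363.4 410.8 dia 61.3
top dark [142.2 174.7] 293.5 xy mm 663.5 400.7 dia 84.0
top dark [ 31.1 380.3] 177.5 xy mm 210.9 612.3 dia 64.3
scene red [328.9 232.7] 347.5 xy mm 433.7 67.3 dia 58.7
scene blue [283.8 237.2] 193.5 xy mm 417.2 -41.1 dia 44.7
scene white [457.6 160.6] 302.5 xy mm 305.5 455.9 dia 61.7
scene white [395.9 218.8] 260.5 xy mm 438.1 236.5 dia 52.0
scene pink [432.2 209.1] 247.0 xy mm 435.0 333.0 dia 51.6
scene teal [413.2 263.1] 321.0 xy mm 568.4 230.5 dia 54.8
scene teal [355.2 203. ] 254.5 xy mm 365.6 155.8 dia 54.7
scene teal [385.4 187.8] 245.5 xy mm 339.9 244.7 dia 54.6
scene dark [450.8 179.4] 367.0 xy mm 353.4 414.6 dia 92.4
scene dark [446.9 244.3] 151.0 xy mm 542.2 328.2 dia 71.0
scene dark [167.  244.9] 111.0 xy mm 365.9 -311.4 dia 75.9
scene dark [264.6 288.4] 103.0 xy mm 541.0 -115.3 dia 35.3
scene dark [309.9 284. ] 98.5 xy mm 558.0 -13.9 dia 34.4
scene dark [279.9 287. ] 98.0 xy mm 547.1 -81.4 dia 34.8
scene dark [295.  285.4] 95.5 xy mm 552.3 -47.7 dia 36.0
scene dark [495.8   4.4] 88.5 xy mm -278.7 837.9 dia 65.1
scene dark [532.8  47.7] 64.5 xy mm -93.8 814.0 dia 77.2
```

View pics/t2.png

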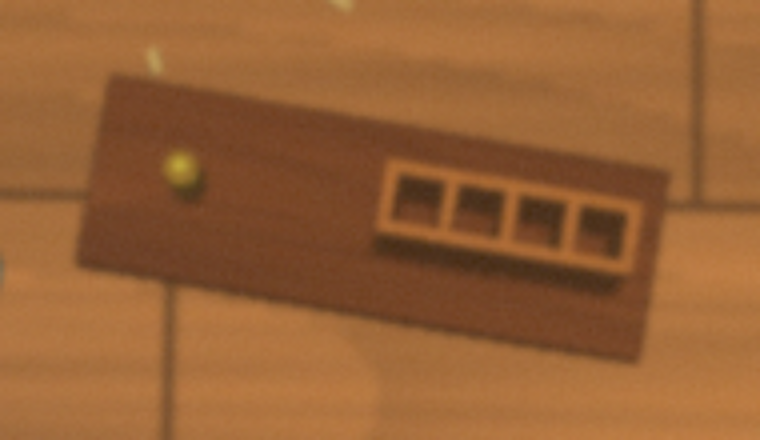

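View pics/s1.png

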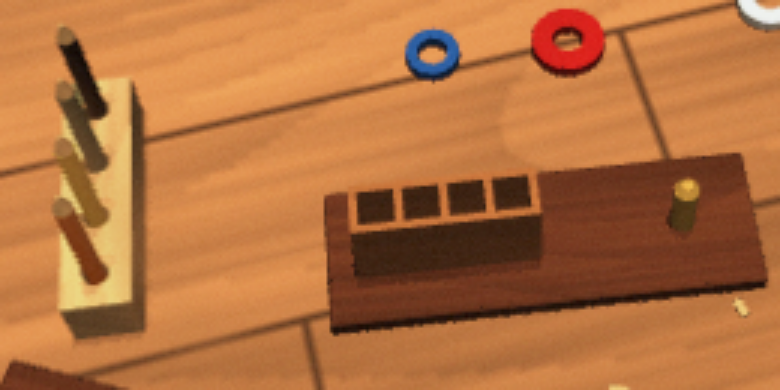

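View pics/t1.png

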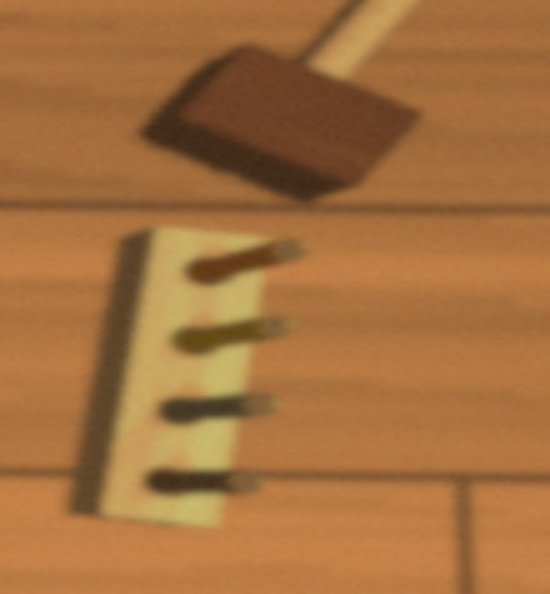

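```bash
python3 - <<'E'
from h import *
def crop(p,f,o): return (np.array(p,float)+.5)/f-.5+np.array(o)
t=calibration("top"); s=calibration("scene")
cr=onz(t,crop([[108,75],[668,172],[637,362],[77,267]],4,(230,150)),.015); print("base corners",np.round(cr*1000,1), "sides",np.linalg.norm(cr-np.roll(cr,-1,0),axis=1))
d=(cr[0]-cr[1])+(cr[3]-cr[2]); print("yaw of stand y",np.degrees(np.arctan2(d[1],d[0])), "center",cr.mean(0))
print("post top",onz(t,crop([[182,166]],4,(230,150)),.069),onz(s,crop([[686,186]],3,(140,220)),.069))
# rack top corners z .085
rc=onz(t,crop([[388,158],[643,200],[630,274],[375,235]],4,(230,150)),.085); print("rack",rc.mean(0),np.linalg.norm(rc-np.roll(rc,-1,0),axis=1))
rs=onz(s,crop([[349,192],[538,174],[541,208],[351,233]],3,(140,220)),.085); print("rack sc",rs.mean(0),np.linalg.norm(rs-np.roll(rs,-1,0),axis=1))
# pencils, tips z~.16 
im=cv2.imread("pics/top0.png")
f=np.array([5,3.3])
tp=(np.array([[297,247],[284,325],[268,404],[253,484]])+.5)/f-.5+[430,140]
print("tips top",np.round(onz(t,tp,.157)*1000,1))
sp=crop([[62,207],[64,147],[66,91],[67,36]],3,(140,220)); print("tips scene",np.round(onz(s,sp,.157)*1000,1))
bt=(np.array([[200,270],[188,341],[172,410],[158,481]])+.5)/f-.5+[430,140]
print("holes top",np.round(onz(t,bt,.05)*1000,1))
bc=(np.array([[152,228],[268,238],[218,526],[100,514]])+.5)/f-.5+[430,140]
b=onz(t,bc,.05); print("block",b.mean(0),np.linalg.norm(b-np.roll(b,-1,0),axis=1),b)
# dark and red ring in top
h=cv2.cvtColor(im,cv2.COLOR_BGR2HSV); print(h[229,163],h[229,160],h[279,283],h[220,185])
im2=im.copy(); cv2.imwrite("pics/t3.png",cv2.resize(im[190:300,140:360],None,fx=3.6,fy=3.6))
E
```

```text
base corners [[ 679.2  148.6   15. ]
 [ 630.1 -165.2   15. ]
 [ 523.2 -148.3   15. ]
 [ 570.7  162.9   15. ]] sides [0.31757647 0.10821174 0.31485254 0.10939305]
yaw of stand y 81.21246634567828 center [ 6.00792786e-01 -5.19522639e-04  1.50000000e-02]
post top [[0.61775844 0.10144826 0.069     ]] [[0.61882902 0.10064287 0.069     ]]
rack [ 0.59107966 -0.07006235  0.085     ] [0.13430066 0.03942604 0.1336438  0.04100101]
rack sc [ 0.59319945 -0.07021721  0.085     ] [0.13412203 0.02747984 0.1334506  0.0326922 ]
tips top [[ 562.1 -316.4  157. ]
 [ 516.5 -310.9  157. ]
 [ 470.8 -304.2  157. ]
 [ 424.8 -297.9  157. ]]
tips scene [[ 568.8 -317.   157. ]
 [ 523.6 -310.4  157. ]
 [ 479.5 -303.8  157. ]
 [ 434.1 -297.6  157. ]]
holes top [[ 563.  -315.6   50. ]
 [ 516.5 -310.    50. ]
 [ 471.7 -302.7   50. ]
 [ 425.9 -296.3   50. ]]
block [ 0.49418912 -0.3082577   0.05      ] [0.04997576 0.188293   0.05019519 0.18732944] [[ 0.59023375 -0.29523058  0.05      ]
 [ 0.58446855 -0.34487269  0.05      ]
 [ 0.3976527  -0.32133348  0.05      ]
 [ 0.40440148 -0.27159405  0.05      ]]
[ 11 159 112] [ 10 151 113] [  4 219 200] [ 14 153 117]
```

View pics/t3.png

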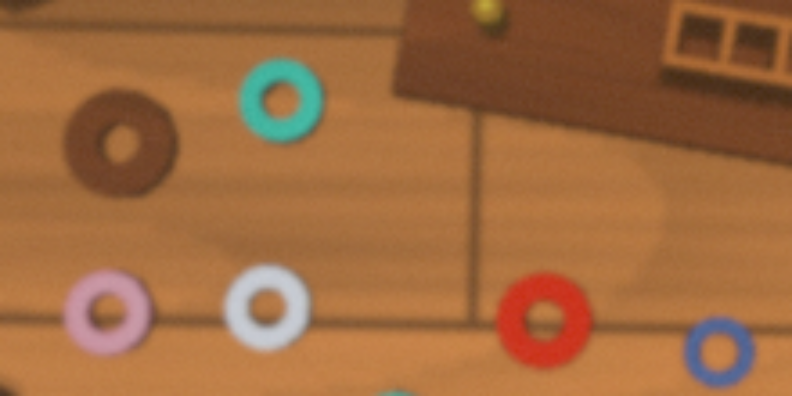

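```bash
python3 - <<'E'
from h import *
w=calibration("wrist"); s=read_state(); T=s['tool_pos']
print([proj(w,T+np.array([0,0,dz])).round() for dz in (.05,0,-.017,-.1,-.23)])
for n in ["top","scene"]:
    im=cv2.imread(f"pics/{n}0.png"); c=calibration(n)
    lab=im.astype(int)
    h=cv2.cvtColor(im,cv2.COLOR_BGR2HSV).astype(int)
    rois=dict(dark=((173,229),(447,243)),red=((291,279),(329,233)))
    for k,(a,b) in rois.items():
        u,v=a if n=="top" else b
        R_=26
        sub=h[v-R_:v+R_,u-R_:u+R_]
        m=(sub[...,2]<150)&(sub[...,2]>20) if k=="dark" else (sub[...,1]>195)&(sub[...,0]<8)
        m=cv2.morphologyEx(m.astype(np.uint8),cv2.MORPH_OPEN,np.ones((3,3)))
        for ar,e,cc in blobs(m,100):
            P=onz(c,cc.reshape(-1,2)+[u-R_,v-R_],.009)[:,:2]*1000
            (x,y),r=cv2.minEnclosingCircle(P.astype(np.float32)); print(n,k,ar,round(x,1),round(y,1),"dia",round(2*r,1))
E
```

```text
[array([[315., 388.]]), array([[317., 315.]]), array([[317., 299.]]), array([[318., 249.]]), array([[318., 214.]])]
top dark 776.5 537.9 329.8 dia 72.6
top red 487.0 434.3 68.0 dia 57.3
scene dark 571.5 542.1 329.9 dia 74.6
scene red 394.0 436.1 66.6 dia 63.8
```

```bash
python3 - <<'E'
from h import *
s=calibration("scene");t=calibration("top")
print(onz(s,[[500,280]],0.02),onz(t,[[126,163]],.105),onz(s,[[511,255]],.105))
print(onz(s,[[456,160]],.085),onz(t,[[116,311]],.085))
E
```

```text
[[0.66880701 0.39793163 0.02      ]] [[0.66190977 0.40032207 0.105     ]] [[0.65696434 0.40337276 0.105     ]]
[[0.36142126 0.41013096 0.085     ]] [[0.36366153 0.41347197 0.085     ]]
```

>>> carry_out(
  steps=[
    {"xyz": [4, -3, 0], "rot": [0, 0, 0]},
    {"xyz": [8, -6, 0], "rot": [0, 0, 0]},
    {"xyz": [12, -9, 0], "rot": [0, 0, 0]},
    {"xyz": [16, -12, 0], "rot": [0, 0, 0]},
    {"xyz": [20, -15, 0], "rot": [0, 0, 0]},
    {"xyz": [24, -18, -1], "rot": [0, 0, 0]},
    {"xyz": [28, -20.5, -3], "rot": [0, 0, 0]},
    {"xyz": [32.4, -23, -6], "rot": [0, 0, 0]},
    {"xyz": [32.4, -23, -8.6], "rot": [0, 0, 0]},
    {"xyz": [32.4, -23, -8.6], "rot": [0, 0, 0]},
  ],
)

```text
t: 1.15
tool_pos: [0.538, 0.3267, 0.1435]
orientation: [-2.592, -1.773, 0.015]
force: [-1.1, -0.3, 0.0]
opening: 0.0929
```

```bash
cat > w.py <<'E'
import sys
from h import *
w=calibration("wrist"); s=read_state(); im=read_camera("wrist"); n=sys.argv[1]
np.savez("last.npz",**{k:w[k] for k in w},T=s['tool_pos'])
cv2.imwrite(f"pics/{n}.png",im[:,:,::-1]); print(s['t'],s['tool_pos'].round(4),s['orientation'].round(3),s['force'].round(1))
import pickle; pickle.dump((w,s),open(f"pics/{n}.pkl","wb"))
E
python3 w.py w1
```

```text
1.15 [0.538  0.3267 0.1435] [-2.592 -1.773  0.015] [-1.1 -0.3  0. ]
```

View pics/w1.png

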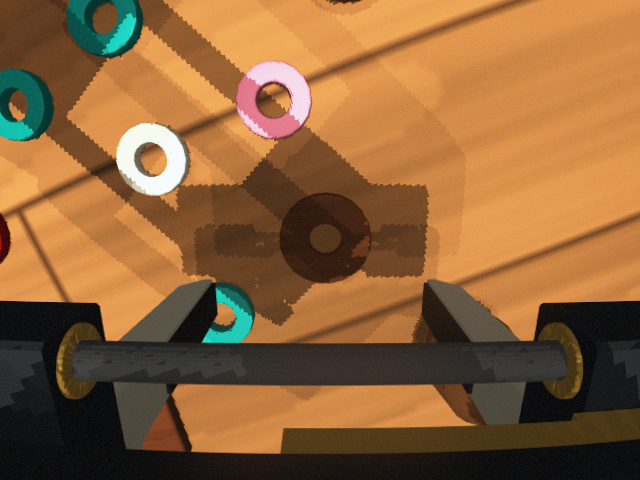

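```bash
cat > wr.py <<'E'
import sys,pickle
from h import *
# find ring near (u,v): bore contour + outer
n=sys.argv[1]; u,v=map(float,sys.argv[2:4]); z=float(sys.argv[4]) 
w,s=pickle.load(open(f"pics/{n}.pkl","rb"))
p=onz(w,[[u,v]],z)[0]; print("point",(p*1000).round(1),"minus TCP cm",((p-s['tool_pos'])*100).round(2))
for dz in(0,-.017): print("tcp axis px at tip",proj(w,s['tool_pos']+[0,0,dz]).round())
E
python3 wr.py w1 325.5 236.5 .012; python3 - <<'E'
import pickle
from h import *
w,s=pickle.load(open("pics/w1.pkl","rb"))
im=cv2.imread("pics/w1.png"); print(cv2.imwrite("pics/w1c.png",cv2.resize(im[180:300,260:400],None,fx=5,fy=5)))
c=np.array([.54,.329]); a=np.linspace(0,6.28,100)
for r in(.034,.012):
    for z in(.012,0):
        q=proj(w,np.c_[c[0]+r*np.cos(a),c[1]+r*np.sin(a),a*0+z]); print(r,z,q.min(0).round(),q.max(0).round())
E
```

```text
point [538.  331.7  12. ] minus TCP cm [  0.     0.5  -13.15]
tcp axis px at tip [[317. 315.]]
tcp axis px at tip [[317. 299.]]
True
0.034 0.012 [276. 194.] [370. 284.]
0.034 0 [278. 192.] [368. 279.]
0.012 0.012 [306. 224.] [339. 256.]
0.012 0 [307. 221.] [339. 252.]
```

View pics/w1c.png

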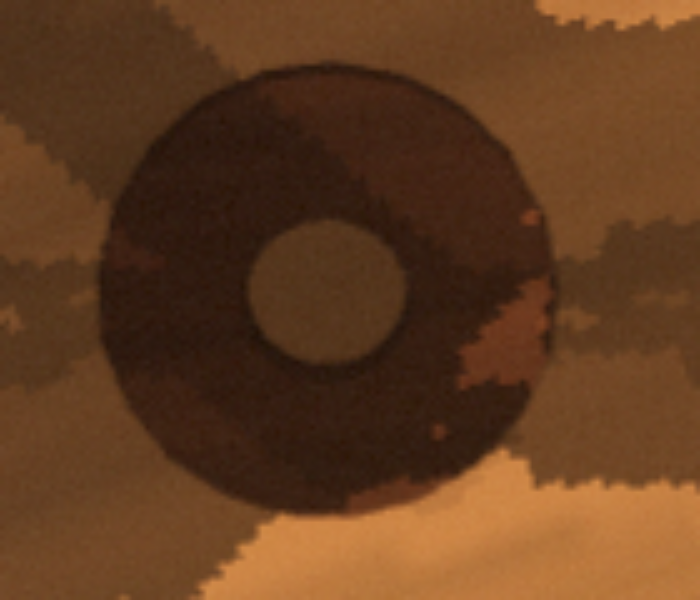

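Enlarged view: the brown ring is at (325,238) in the wrist picture, bore about 24 mm and outer about 68 mm. That is the dark ring, centred at (539,331) mm, and all three views agree. I'll go down and grip it.

>>> carry_out(
  steps=[
    {"xyz": [-0.1, 0.1, -3], "rot": [0, 0, 0]},
    {"xyz": [-0.1, 0.1, -6], "rot": [0, 0, 0]},
    {"xyz": [-0.1, 0.1, -9], "rot": [0, 0, 0]},
    {"xyz": [-0.1, 0.1, -11], "rot": [0, 0, 0]},
    {"xyz": [-0.1, 0.1, -12.5], "rot": [0, 0, 0]},
    {"xyz": [-0.1, 0.1, -12.8], "rot": [0, 0, 0]},
    {"xyz": [-0.1, 0.1, -12.8], "rot": [0, 0, 0]},
    {"xyz": [-0.1, 0.1, -12.8], "rot": [0, 0, 0]},
  ],
  grip=0.9,
)

```text
t: 2.0
tool_pos: [0.5397, 0.3318, 0.0236]
orientation: [2.59, 1.778, 0.004]
force: [-0.1, -0.1, 0.5]
opening: 0.0838
```

>>> carry_out(
  steps=[
    {"xyz": [0, 0, 0], "rot": [0, 0, 0]},
    {"xyz": [0, 0, 0], "rot": [0, 0, 0]},
    {"xyz": [0, 0, 0], "rot": [0, 0, 0]},
    {"xyz": [0, 0, 0], "rot": [0, 0, 0]},
    {"xyz": [0, 0, 0], "rot": [0, 0, 0]},
    {"xyz": [0, 0, 0], "rot": [0, 0, 0]},
  ],
  grip=0.5,
  force=20,
)

```text
t: 2.6
tool_pos: [0.5393, 0.3311, 0.0226]
orientation: [2.59, 1.777, 0.002]
force: [-1.3, -0.4, 5.7]
opening: 0.0673
```

>>> carry_out(
  steps=[
    {"xyz": [0, 0, 3], "rot": [0, 0, 0]},
    {"xyz": [0, 0, 7], "rot": [0, 0, 0]},
    {"xyz": [0, 0, 10], "rot": [0, 0, 0]},
    {"xyz": [1.3, -4, 11], "rot": [0, 0, 0]},
    {"xyz": [2.7, -8, 11], "rot": [0, 0, 0]},
    {"xyz": [4.1, -12, 11], "rot": [0, 0, 0]},
    {"xyz": [5.5, -16, 11], "rot": [0, 0, 0]},
    {"xyz": [6.9, -20, 11], "rot": [0, 0, 0]},
    {"xyz": [7.9, -23, 11], "rot": [0, 0, 0]},
    {"xyz": [7.9, -23, 11], "rot": [0, 0, 0]},
  ],
)

```text
t: 3.6
tool_pos: [0.6186, 0.0966, 0.1313]
orientation: [2.593, 1.772, -0.001]
force: [-0.7, 0.1, -0.9]
opening: 0.0675
```

>>> carry_out(
  steps=[
    {"xyz": [0, 0, 0], "rot": [0, 0, 0]},
    {"xyz": [0, 0, 0], "rot": [0, 0, 0]},
    {"xyz": [0, 0, 0], "rot": [0, 0, 0]},
  ],
)

```text
t: 3.9
tool_pos: [0.6173, 0.1022, 0.1315]
orientation: [-2.588, -1.78, 0.0]
force: [-0.6, -0.6, -0.5]
opening: 0.0675
```

```bash
python3 w.py w2; python3 - <<'E'
from h import *
import pickle
w,s=pickle.load(open("pics/w2.pkl","rb"))
print(proj(w,[[.618,.101,.069],[.618,.101,.015]]).round(1))
E
```

```text
3.9 [0.6173 0.1022 0.1315] [-2.588 -1.78   0.   ] [-0.6 -0.6 -0.5]
[[315.8 269.2]
 [316.4 244.6]]
```

View pics/w2.png

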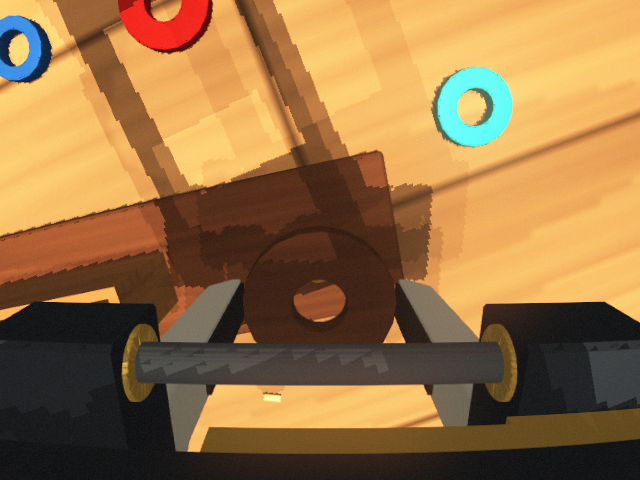

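```bash
python3 - <<'E'
from h import *
import pickle
w,s=pickle.load(open("pics/w2.pkl","rb"))
z=s['tool_pos'][2]-.0106
a=np.linspace(0,2*np.pi,200,endpoint=False); T=s['tool_pos']
for r in(.012,.034):
  for zz in (z,z-.012):
    q=proj(w,np.c_[T[0]+r*np.cos(a),T[1]+r*np.sin(a),a*0+zz]); print(r,q.min(0).round(1),q.max(0).round(1))
im=cv2.imread("pics/w2.png"); cv2.imwrite("pics/w2c.png",cv2.resize(im[210:350,230:410],None,fx=4,fy=4))
E
```

```text
0.012 [289.1 278.3] [344.5 329.5]
0.012 [291.  269.4] [342.9 317.8]
0.034 [238.5 227.7] [395.1 372.9]
0.034 [243.5 221.9] [390.3 359.1]
```

View pics/w2c.png

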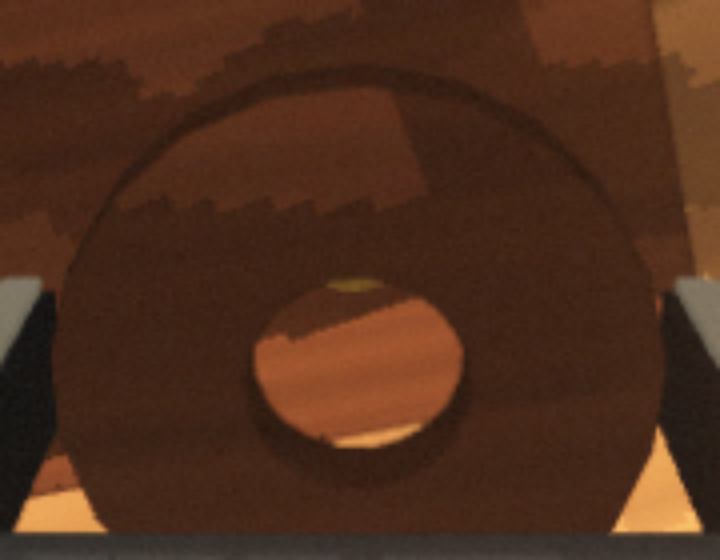

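>>> carry_out(
  steps=[
    {"xyz": [0.05, 0.05, -2], "rot": [0, 0, 0]},
    {"xyz": [0.05, 0.05, -4], "rot": [0, 0, 0]},
    {"xyz": [0.05, 0.05, -5.5], "rot": [0, 0, 0]},
    {"xyz": [0.05, 0.05, -7], "rot": [0, 0, 0]},
    {"xyz": [0.05, 0.05, -8], "rot": [0, 0, 0]},
    {"xyz": [0.05, 0.05, -9], "rot": [0, 0, 0]},
    {"xyz": [0.05, 0.05, -9.4], "rot": [0, 0, 0]},
    {"xyz": [0.05, 0.05, -9.4], "rot": [0, 0, 0]},
  ],
)

```text
t: 4.75
tool_pos: [0.6183, 0.1014, 0.0376]
orientation: [-2.59, -1.778, 0.0]
force: [0.1, -0.2, -1.0]
opening: 0.0676
```

>>> carry_out(
  steps=[
    {"xyz": [0, 0, 0], "rot": [0, 0, 0]},
    {"xyz": [0, 0, 0], "rot": [0, 0, 0]},
    {"xyz": [0, 0, 0], "rot": [0, 0, 0]},
    {"xyz": [0, 0, 3], "rot": [0, 0, 0]},
    {"xyz": [0, 0, 6.5], "rot": [0, 0, 0]},
    {"xyz": [-1, -0.2, 9.5], "rot": [0, 0, 0]},
    {"xyz": [-5, -1, 11.2], "rot": [0, 0, 0]},
    {"xyz": [-10, -2, 11.2], "rot": [0, 0, 0]},
    {"xyz": [-15, -3, 11.2], "rot": [0, 0, 0]},
    {"xyz": [-18.35, -3.45, 11.2], "rot": [0, 0, 0]},
  ],
  grip=0.9,
)

```text
t: 5.75
tool_pos: [0.4324, 0.0664, 0.1494]
orientation: [2.59, 1.778, -0.0]
force: [0.0, 0.8, 0.5]
opening: 0.084
```

>>> carry_out(
  steps=[
    {"xyz": [0, 0, 0], "rot": [0, 0, 0]},
    {"xyz": [0, 0, 0], "rot": [0, 0, 0]},
    {"xyz": [0, 0, 0], "rot": [0, 0, 0]},
  ],
)

```text
t: 6.05
tool_pos: [0.4361, 0.0669, 0.1505]
orientation: [2.589, 1.777, 0.003]
force: [1.0, 0.5, -0.5]
opening: 0.0837
```

```bash
python3 w.py w3; python3 - <<'E'
from h import *
im=read_camera("top"); cv2.imwrite("pics/top3.png",im[:,:,::-1]); cv2.imwrite("pics/top3c.png",cv2.resize(im[140:340,140:400,::-1],None,fx=3,fy=3))
E
```

```text
6.05 [0.4361 0.0669 0.1505] [2.589 1.777 0.003] [ 1.   0.5 -0.5]
```

View pics/w3.png

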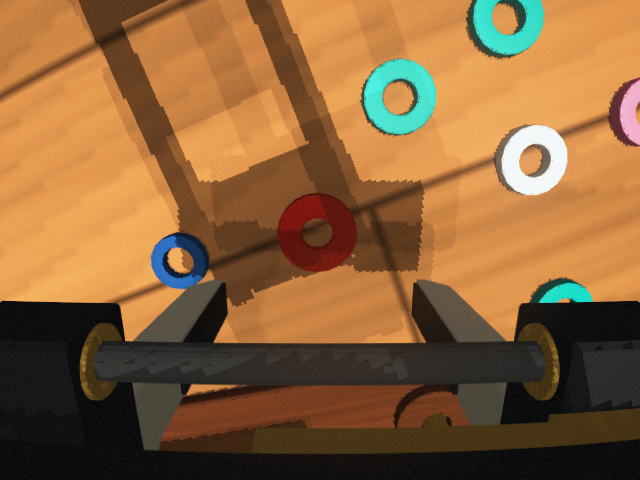

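View pics/top3c.png

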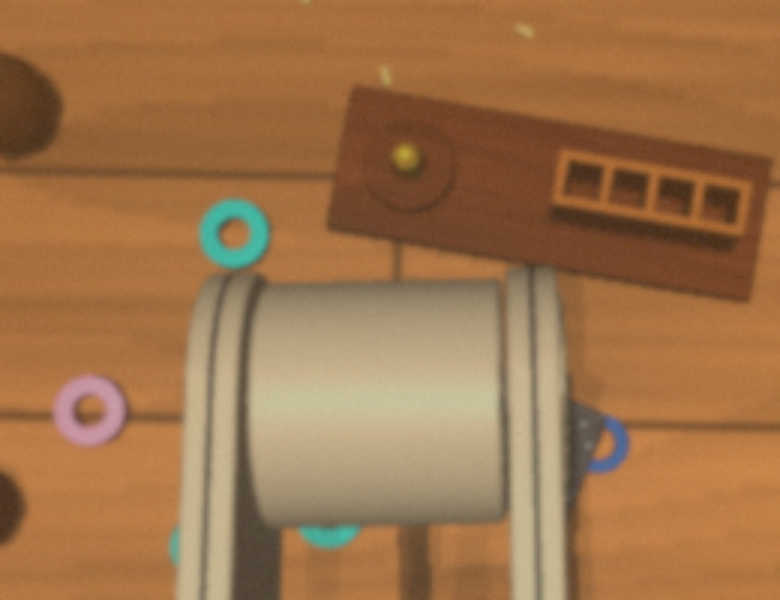

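The dark ring sits around the post in the top view. In the wrist view red is at (317,232), blue at (180,261) and white at (531,160). They have not moved.

```bash
cat > ring.py <<'E'
import sys,pickle
from h import *
n=sys.argv[1]
w,s=pickle.load(open(f"pics/{n}.pkl","rb")); im=cv2.imread(f"pics/{n}.png")
h=cv2.cvtColor(im,cv2.COLOR_BGR2HSV).astype(int); H,S,V=h[...,0],h[...,1],h[...,2]
M=dict(red=((H<5)|(H>175))&(S>200)&(V>70),blue=(H>104)&(H<125)&(S>120),white=(S<60)&(V>190))
for k,m in M.items():
    for a,e,c in blobs(m,800,12000):
        if c[:,0,1].max()>330: continue
        P=onz(w,c.reshape(-1,2),.010)[:,:2]*1000
        (x,y),r=cv2.minEnclosingCircle(P.astype(np.float32)); print(k,np.round(e[0]),"xy",round(x,1),round(y,1),"dia",round(2*r,1),"minus tcp",round(x-s['tool_pos'][0]*1000,1),round(y-s['tool_pos'][1]*1000,1))
E
python3 ring.py w3
```

```text
red [316. 232.] xy 434.8 66.9 dia 59.9 minus tcp -1.3 -0.1
blue [179. 260.] xy 417.2 -39.9 dia 46.5 minus tcp -18.9 -106.8
white [534. 160.] xy 440.9 236.5 dia 51.4 minus tcp 4.8 169.5
```

>>> carry_out(
  steps=[
    {"xyz": [0, 0, -4], "rot": [0, 0, 0]},
    {"xyz": [0, 0, -8], "rot": [0, 0, 0]},
    {"xyz": [0, 0, -11], "rot": [0, 0, 0]},
    {"xyz": [0, 0, -12.5], "rot": [0, 0, 0]},
    {"xyz": [0, 0, -12.8], "rot": [0, 0, 0]},
    {"xyz": [0, 0, -12.8], "rot": [0, 0, 0]},
  ],
)

```text
t: 6.75
tool_pos: [0.4349, 0.0669, 0.0214]
orientation: [-2.59, -1.777, 0.002]
force: [0.2, -0.9, 0.7]
opening: 0.0835
```

>>> carry_out(
  steps=[
    {"xyz": [0, 0, 0], "rot": [0, 0, 0]},
    {"xyz": [0, 0, 0], "rot": [0, 0, 0]},
    {"xyz": [0, 0, 0], "rot": [0, 0, 0]},
    {"xyz": [0, 0, 0], "rot": [0, 0, 0]},
    {"xyz": [0, 0, 0], "rot": [0, 0, 0]},
    {"xyz": [0, 0, 0], "rot": [0, 0, 0]},
    {"xyz": [0, 0, 0], "rot": [0, 0, 0]},
  ],
  grip=0.45,
)

```text
t: 7.45
tool_pos: [0.4354, 0.0669, 0.0224]
orientation: [2.59, 1.777, 0.002]
force: [-1.2, 0.3, 6.3]
opening: 0.0578
```

>>> carry_out(
  steps=[
    {"xyz": [0, 0, 4], "rot": [0, 0, 0]},
    {"xyz": [0, 0, 8], "rot": [0, 0, 0]},
    {"xyz": [2, 0.4, 11], "rot": [0, 0, 0]},
    {"xyz": [6, 1.1, 12], "rot": [0, 0, 0]},
    {"xyz": [10, 1.9, 12], "rot": [0, 0, 0]},
    {"xyz": [14, 2.6, 12], "rot": [0, 0, 0]},
    {"xyz": [18.35, 3.45, 12], "rot": [0, 0, 0]},
    {"xyz": [18.35, 3.45, 12], "rot": [0, 0, 0]},
    {"xyz": [18.35, 3.45, 12], "rot": [0, 0, 0]},
    {"xyz": [18.35, 3.45, 12], "rot": [0, 0, 0]},
  ],
)

```text
t: 8.45
tool_pos: [0.6173, 0.1013, 0.1414]
orientation: [-2.59, -1.778, 0.001]
force: [0.1, -1.2, -0.4]
opening: 0.0579
```

```bash
python3 w.py w4; python3 - <<'E'
import cv2
im=cv2.imread("pics/w4.png"); cv2.imwrite("pics/w4c.png",cv2.resize(im[200:350,220:420],None,fx=4,fy=4))
E
```

```text
8.45 [0.6173 0.1013 0.1414] [-2.590e+00 -1.778e+00  1.000e-03] [ 0.1 -1.2 -0.4]
```

View pics/w4c.png

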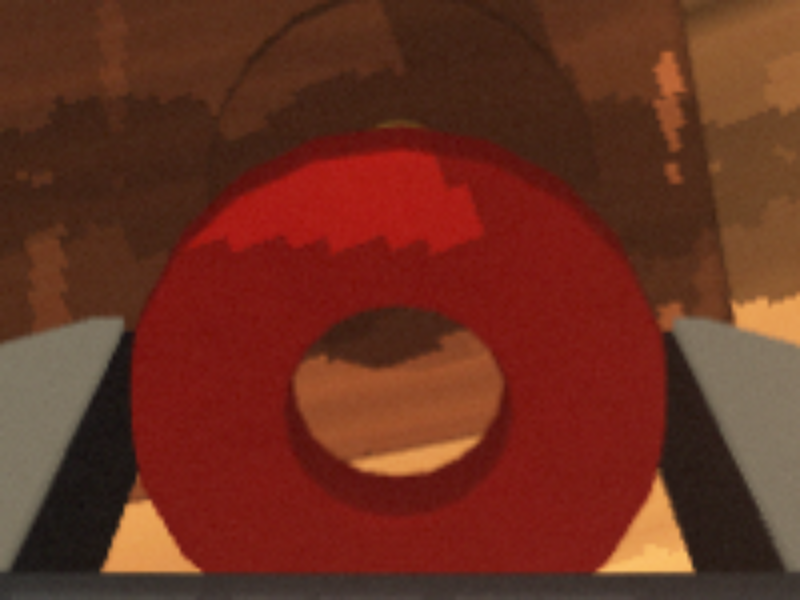

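>>> carry_out(
  steps=[
    {"xyz": [0, 0, -3], "rot": [0, 0, 0]},
    {"xyz": [0, 0, -5], "rot": [0, 0, 0]},
    {"xyz": [0, 0, -6.5], "rot": [0, 0, 0]},
    {"xyz": [0, 0, -8], "rot": [0, 0, 0]},
    {"xyz": [0, 0, -9], "rot": [0, 0, 0]},
    {"xyz": [0, 0, -9.3], "rot": [0, 0, 0]},
    {"xyz": [0, 0, -9.3], "rot": [0, 0, 0]},
  ],
)

```text
t: 9.2
tool_pos: [0.6185, 0.1014, 0.0493]
orientation: [2.59, 1.778, 0.001]
force: [0.1, 0.0, -0.2]
opening: 0.0578
```

>>> carry_out(
  steps=[
    {"xyz": [0, 0, 0], "rot": [0, 0, 0]},
    {"xyz": [0, 0, 0], "rot": [0, 0, 0]},
    {"xyz": [0, 0, 0], "rot": [0, 0, 0]},
    {"xyz": [0, 0, 3], "rot": [0, 0, 0]},
    {"xyz": [0, 0, 6.5], "rot": [0, 0, 0]},
    {"xyz": [-3, 2.2, 9.5], "rot": [0, 0, 0]},
    {"xyz": [-7, 5, 10.1], "rot": [0, 0, 0]},
    {"xyz": [-11, 8.2, 10.1], "rot": [0, 0, 0]},
    {"xyz": [-15, 11.3, 10.1], "rot": [0, 0, 0]},
    {"xyz": [-17.85, 13.5, 10.1], "rot": [0, 0, 0]},
  ],
  grip=0.8,
)

```text
t: 10.2
tool_pos: [0.4377, 0.2377, 0.1499]
orientation: [-2.589, -1.778, -0.001]
force: [1.0, 0.8, 0.8]
opening: 0.0743
```

>>> carry_out(
  steps=[
    {"xyz": [0, 0, 0], "rot": [0, 0, 0]},
    {"xyz": [0, 0, 0], "rot": [0, 0, 0]},
    {"xyz": [0, 0, 0], "rot": [0, 0, 0]},
  ],
)

```text
t: 10.5
tool_pos: [0.4406, 0.236, 0.1499]
orientation: [2.59, 1.777, 0.001]
force: [-0.9, 0.2, 0.1]
opening: 0.0744
```

```bash
python3 w.py w5;python3 ring.py w5
```

```text
10.5 [0.4406 0.236  0.1499] [2.590e+00 1.777e+00 1.000e-03] [-0.9  0.2  0.1]
white [581.  31.] xy 360.7 466.3 dia 75.0 minus tcp -79.9 230.3
```

View pics/w5.png

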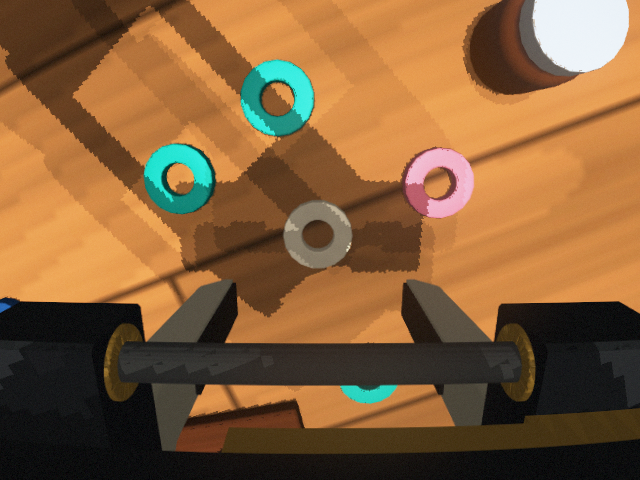

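In the wrist view the candidates are pink (438,183), teal (179,178), teal (277,97) and the white ring at (318,234), which is in the gripper's shadow. The one at (318,234) is colourless, with an outer diameter of about 52 mm, and lies where the top view showed white (440,237). So that is the one meant; here is the crop to confirm.

```bash
python3 -c "
import cv2
im=cv2.imread('pics/w5.png'); cv2.imwrite('pics/w5c.png',cv2.resize(im[140:280,240:490],None,fx=3,fy=3)); print(im[215,318],im[234,340])"
```

```text
[104 123 137] [107 128 140]
```

View pics/w5c.png

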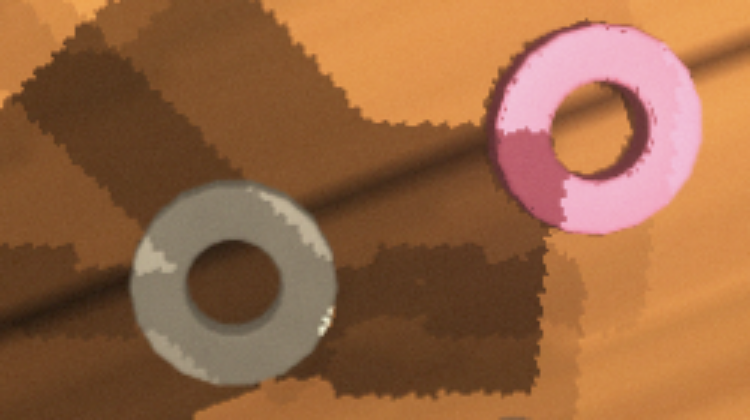

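The crop confirms it: a white ring in shadow at (318,234). The pink one is a decoy.

>>> carry_out(
  steps=[
    {"xyz": [-0.05, 0.05, -4], "rot": [0, 0, 0]},
    {"xyz": [-0.05, 0.05, -8], "rot": [0, 0, 0]},
    {"xyz": [-0.05, 0.05, -11], "rot": [0, 0, 0]},
    {"xyz": [-0.05, 0.05, -12.5], "rot": [0, 0, 0]},
    {"xyz": [-0.05, 0.05, -12.8], "rot": [0, 0, 0]},
    {"xyz": [-0.05, 0.05, -12.8], "rot": [0, 0, 0]},
  ],
)

```text
t: 11.15
tool_pos: [0.4396, 0.2362, 0.0214]
orientation: [-2.591, -1.776, 0.002]
force: [0.0, 0.8, 0.5]
opening: 0.0744
```

>>> carry_out(
  steps=[
    {"xyz": [0, 0, 0], "rot": [0, 0, 0]},
    {"xyz": [0, 0, 0], "rot": [0, 0, 0]},
    {"xyz": [0, 0, 0], "rot": [0, 0, 0]},
    {"xyz": [0, 0, 0], "rot": [0, 0, 0]},
    {"xyz": [0, 0, 0], "rot": [0, 0, 0]},
    {"xyz": [0, 0, 0], "rot": [0, 0, 0]},
    {"xyz": [0, 0, 0], "rot": [0, 0, 0]},
  ],
  grip=0.35,
)

```text
t: 11.85
tool_pos: [0.4399, 0.2371, 0.0226]
orientation: [2.59, 1.778, 0.002]
force: [-0.5, -1.3, 5.6]
opening: 0.0506
```

>>> carry_out(
  steps=[
    {"xyz": [0, 0, 4], "rot": [0, 0, 0]},
    {"xyz": [0, 0, 8], "rot": [0, 0, 0]},
    {"xyz": [3, -2.3, 12], "rot": [0, 0, 0]},
    {"xyz": [7, -5.3, 12], "rot": [0, 0, 0]},
    {"xyz": [11, -8.3, 12], "rot": [0, 0, 0]},
    {"xyz": [15, -11.3, 12], "rot": [0, 0, 0]},
    {"xyz": [17.9, -13.55, 12], "rot": [0, 0, 0]},
    {"xyz": [17.9, -13.55, 12], "rot": [0, 0, 0]},
    {"xyz": [17.9, -13.55, 12], "rot": [0, 0, 0]},
    {"xyz": [17.9, -13.55, 12], "rot": [0, 0, 0]},
  ],
)

```text
t: 12.85
tool_pos: [0.6174, 0.102, 0.1412]
orientation: [-2.589, -1.778, 0.001]
force: [0.8, 0.6, -0.7]
opening: 0.0504
```

```bash
python3 w.py w6; python3 - <<'E'
import cv2
im=cv2.imread("pics/w6.png"); cv2.imwrite("pics/w6c.png",cv2.resize(im[200:350,220:420],None,fx=4,fy=4))
E
```

```text
12.85 [0.6174 0.102  0.1412] [-2.589e+00 -1.778e+00  1.000e-03] [ 0.8  0.6 -0.7]
```

View pics/w6c.png

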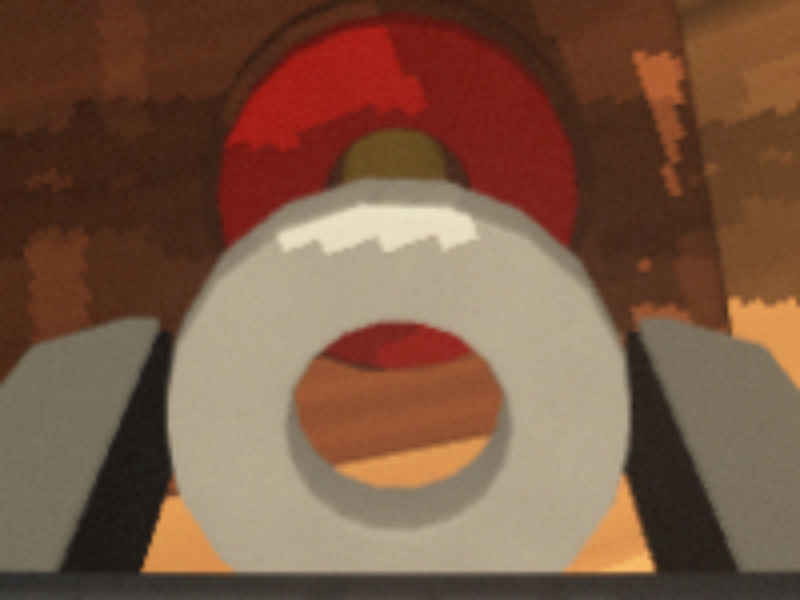

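>>> carry_out(
  steps=[
    {"xyz": [0, 0, -3], "rot": [0, 0, 0]},
    {"xyz": [0, 0, -4.5], "rot": [0, 0, 0]},
    {"xyz": [0, 0, -6], "rot": [0, 0, 0]},
    {"xyz": [0, 0, -7.2], "rot": [0, 0, 0]},
    {"xyz": [0, 0, -8], "rot": [0, 0, 0]},
    {"xyz": [0, 0, -8.1], "rot": [0, 0, 0]},
    {"xyz": [0, 0, -8.1], "rot": [0, 0, 0]},
  ],
)

```text
t: 13.6
tool_pos: [0.6184, 0.1014, 0.0607]
orientation: [2.59, 1.778, 0.0]
force: [1.0, -1.3, -0.1]
opening: 0.0505
```

>>> carry_out(
  steps=[
    {"xyz": [0, 0, 0], "rot": [0, 0, 0]},
    {"xyz": [0, 0, 0], "rot": [0, 0, 0]},
    {"xyz": [0, 0, 0], "rot": [0, 0, 0]},
    {"xyz": [0, 0, 3], "rot": [0, 0, 0]},
    {"xyz": [0, 0, 6.5], "rot": [0, 0, 0]},
    {"xyz": [-3.5, -2.5, 8.9], "rot": [0, 0, 0]},
    {"xyz": [-7.5, -5.3, 8.9], "rot": [0, 0, 0]},
    {"xyz": [-11.5, -8.1, 8.9], "rot": [0, 0, 0]},
    {"xyz": [-15.5, -11, 8.9], "rot": [0, 0, 0]},
    {"xyz": [-20.1, -14.15, 8.9], "rot": [0, 0, 0]},
  ],
  grip=0.75,
)

```text
t: 14.6
tool_pos: [0.4206, -0.0377, 0.1497]
orientation: [2.589, 1.778, 0.001]
force: [-0.0, -1.8, 1.5]
opening: 0.0695
```

>>> carry_out(
  steps=[
    {"xyz": [-20.1, -14.15, 8.9], "rot": [0, 0, 0]},
  ],
)

```text
t: 14.7
tool_pos: [0.3804, -0.0642, 0.1647]
orientation: [-2.588, -1.777, 0.004]
force: [0.2, -1.3, 1.2]
opening: 0.0697
```

That last row repeated the old shift, which counts from the new start, so the arm overshot by one clipped step in free air. I'll hold still and read the pose.

>>> carry_out(
  steps=[
    {"xyz": [0, 0, 0], "rot": [0, 0, 0]},
    {"xyz": [0, 0, 0], "rot": [0, 0, 0]},
    {"xyz": [0, 0, 0], "rot": [0, 0, 0]},
  ],
)

```text
t: 15.0
tool_pos: [0.3841, -0.0637, 0.1667]
orientation: [2.59, 1.778, 0.001]
force: [0.3, 0.1, 0.1]
opening: 0.0696
```

>>> carry_out(
  steps=[
    {"xyz": [3.3, 2.35, -1.7], "rot": [0, 0, 0]},
    {"xyz": [3.3, 2.35, -1.7], "rot": [0, 0, 0]},
    {"xyz": [3.3, 2.35, -1.7], "rot": [0, 0, 0]},
    {"xyz": [3.3, 2.35, -1.7], "rot": [0, 0, 0]},
  ],
)

```text
t: 15.4
tool_pos: [0.4164, -0.04, 0.1493]
orientation: [-2.588, -1.779, 0.002]
force: [0.3, 0.1, 0.1]
opening: 0.0697
```

```bash
python3 w.py w7;python3 ring.py w7
```

```text
15.4 [ 0.4164 -0.04    0.1493] [-2.588e+00 -1.779e+00  2.000e-03] [0.3 0.1 0.1]
blue [316. 237.] xy 417.2 -41.2 dia 42.5 minus tcp 0.8 -1.2
```

View pics/w7.png

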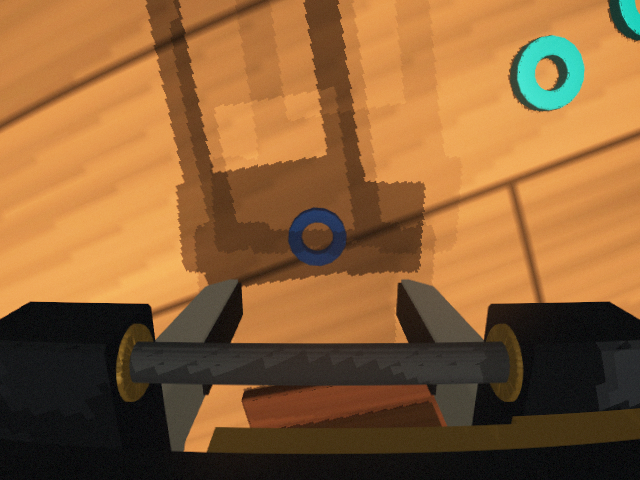

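The blue ring is centred at (317,237) in the wrist view, which is (417,-41) mm and matches the top view. Picking it.

>>> carry_out(
  steps=[
    {"xyz": [0.05, -0.05, -4], "rot": [0, 0, 0]},
    {"xyz": [0.05, -0.05, -8], "rot": [0, 0, 0]},
    {"xyz": [0.05, -0.05, -11], "rot": [0, 0, 0]},
    {"xyz": [0.05, -0.05, -12.5], "rot": [0, 0, 0]},
    {"xyz": [0.05, -0.05, -12.8], "rot": [0, 0, 0]},
    {"xyz": [0.05, -0.05, -12.8], "rot": [0, 0, 0]},
  ],
)

```text
t: 16.05
tool_pos: [0.4171, -0.0412, 0.0221]
orientation: [2.59, 1.777, 0.0]
force: [0.3, -0.3, 0.1]
opening: 0.0695
```

>>> carry_out(
  steps=[
    {"xyz": [0, 0, 0], "rot": [0, 0, 0]},
    {"xyz": [0, 0, 0], "rot": [0, 0, 0]},
    {"xyz": [0, 0, 0], "rot": [0, 0, 0]},
    {"xyz": [0, 0, 0], "rot": [0, 0, 0]},
    {"xyz": [0, 0, 0], "rot": [0, 0, 0]},
    {"xyz": [0, 0, 0], "rot": [0, 0, 0]},
    {"xyz": [0, 0, 0], "rot": [0, 0, 0]},
  ],
  grip=0.3,
)

```text
t: 16.75
tool_pos: [0.4176, -0.0411, 0.0223]
orientation: [2.589, 1.777, 0.001]
force: [-1.8, -0.2, 6.4]
opening: 0.0426
```

>>> carry_out(
  steps=[
    {"xyz": [0, 0, 4], "rot": [0, 0, 0]},
    {"xyz": [0, 0, 8], "rot": [0, 0, 0]},
    {"xyz": [3.5, 2.5, 12], "rot": [0, 0, 0]},
    {"xyz": [7.5, 5.3, 12], "rot": [0, 0, 0]},
    {"xyz": [11.5, 8.1, 12], "rot": [0, 0, 0]},
    {"xyz": [15.5, 11, 12], "rot": [0, 0, 0]},
    {"xyz": [20.1, 14.2, 12], "rot": [0, 0, 0]},
    {"xyz": [20.1, 14.2, 12], "rot": [0, 0, 0]},
    {"xyz": [20.1, 14.2, 12], "rot": [0, 0, 0]},
    {"xyz": [20.1, 14.2, 12], "rot": [0, 0, 0]},
  ],
)

```text
t: 17.75
tool_pos: [0.6171, 0.1006, 0.1411]
orientation: [-2.59, -1.778, 0.002]
force: [-0.4, -0.8, -1.6]
opening: 0.0428
```

```bash
python3 w.py w8; python3 - <<'E'
import cv2
im=cv2.imread("pics/w8.png"); cv2.imwrite("pics/w8c.png",cv2.resize(im[200:350,220:420],None,fx=4,fy=4))
E
```

```text
17.75 [0.6171 0.1006 0.1411] [-2.590e+00 -1.778e+00  2.000e-03] [-0.4 -0.8 -1.6]
```

View pics/w8c.png

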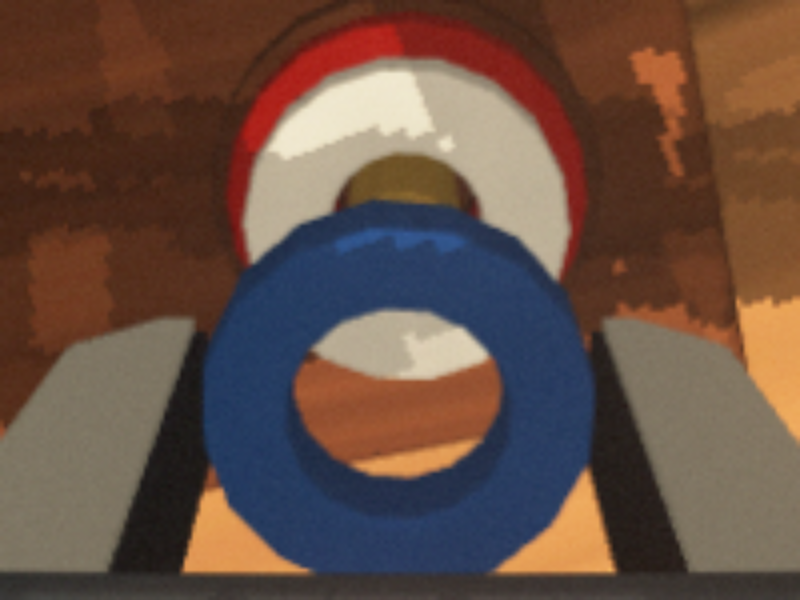

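>>> carry_out(
  steps=[
    {"xyz": [0.05, 0.08, -2], "rot": [0, 0, 0]},
    {"xyz": [0.05, 0.08, -3.5], "rot": [0, 0, 0]},
    {"xyz": [0.05, 0.08, -5], "rot": [0, 0, 0]},
    {"xyz": [0.05, 0.08, -6], "rot": [0, 0, 0]},
    {"xyz": [0.05, 0.08, -6.7], "rot": [0, 0, 0]},
    {"xyz": [0.05, 0.08, -6.95], "rot": [0, 0, 0]},
    {"xyz": [0.05, 0.08, -6.95], "rot": [0, 0, 0]},
    {"xyz": [0.05, 0.08, -6.95], "rot": [0, 0, 0]},
  ],
)

```text
t: 18.6
tool_pos: [0.6189, 0.1018, 0.0728]
orientation: [2.59, 1.777, 0.001]
force: [-2.4, -0.8, 3.6]
opening: 0.0422
```

>>> carry_out(
  steps=[
    {"xyz": [0, 0, 0], "rot": [0, 0, 0]},
    {"xyz": [0, 0, 0], "rot": [0, 0, 0]},
    {"xyz": [0, 0, 0], "rot": [0, 0, 0]},
    {"xyz": [0, 0, 3], "rot": [0, 0, 0]},
    {"xyz": [0, 0, 7], "rot": [0, 0, 0]},
    {"xyz": [0, 0, 11], "rot": [0, 0, 0]},
    {"xyz": [0, 0, 15], "rot": [0, 0, -8]},
    {"xyz": [0, -4, 18], "rot": [0, 0, -16]},
    {"xyz": [0, -8, 18.8], "rot": [0, 0, -24]},
    {"xyz": [-1, -12, 18.8], "rot": [0, 0, -32]},
  ],
  grip=0.7,
)

```text
t: 19.6
tool_pos: [0.6101, -0.0193, 0.2631]
orientation: [2.98, 0.987, 0.007]
force: [-0.2, -0.4, -0.1]
opening: 0.0654
```

>>> carry_out(
  steps=[
    {"xyz": [-1, -4, 0], "rot": [0, 0, -8]},
    {"xyz": [-2, -8, 0], "rot": [0, 0, -16]},
    {"xyz": [-3, -12, 0], "rot": [0, 0, -24]},
    {"xyz": [-3.5, -16, 0], "rot": [0, 0, -32]},
    {"xyz": [-4, -20, 0], "rot": [0, 0, -40]},
    {"xyz": [-4.3, -25, 0], "rot": [0, 0, -45.6]},
    {"xyz": [-4.6, -29.8, 0], "rot": [0, 0, -45.6]},
    {"xyz": [-4.6, -29.8, 0], "rot": [0, 0, -45.6]},
    {"xyz": [-4.6, -29.8, 0], "rot": [0, 0, -45.6]},
    {"xyz": [-4.6, -29.8, 0], "rot": [0, 0, -45.6]},
  ],
)

```text
t: 20.6
tool_pos: [0.5627, -0.3153, 0.26]
orientation: [-3.132, 0.237, 0.0]
force: [-0.7, -0.2, -0.5]
opening: 0.0653
```

```bash
python3 w.py w9; python3 - <<'E'
from h import *
from plant import *
for n in("top","scene"):
    im=read_camera(n); cv2.imwrite(f"pics/{n}9.png",im[:,:,::-1])
im=cv2.imread("pics/top9.png"); a=cv2.resize(im[150:260,230:420],None,fx=3,fy=3)
im=cv2.imread("pics/scene9.png"); b=cv2.resize(im[250:350,230:420],None,fx=3,fy=2.7)
cv2.imwrite("pics/c9.png",np.vstack([a,b]))
E
```

```text
20.6 [ 0.5627 -0.3153  0.26  ] [-3.132  0.237  0.   ] [-0.7 -0.2 -0.5]
```

View pics/w9.png

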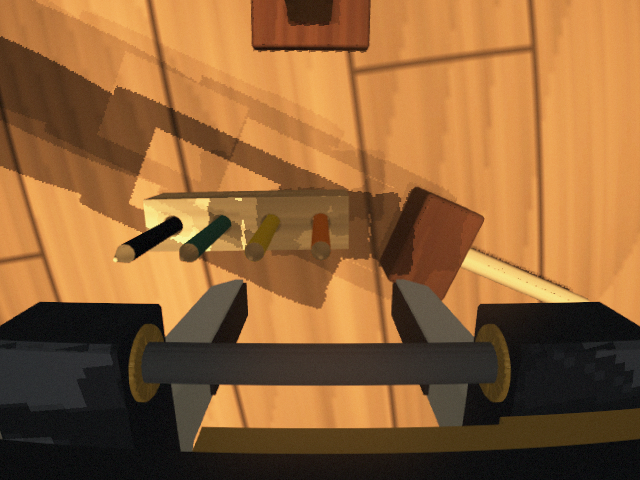

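View pics/c9.png

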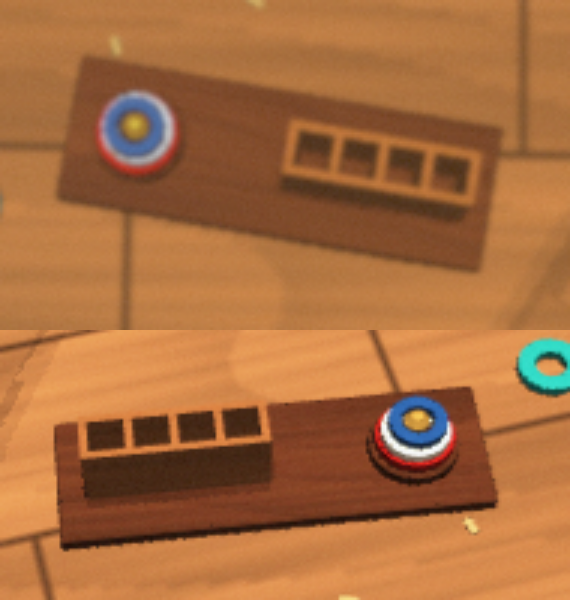

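The wrist view shows black, green, yellow and orange pencils with tips near (120,259), (186,258), (256,258) and (321,257). The ring stack looks complete and concentric in both cameras. Next I'll measure the pencils.

```bash
python3 - <<'E'
from h import *
import pickle
w,s=pickle.load(open("pics/w9.pkl","rb"))
im=cv2.imread("pics/w9.png"); cv2.imwrite("pics/w9c.png",cv2.resize(im[180:280,100:380],None,fx=2.8,fy=2.8))
t=[[121,260],[187,258],[257,257],[321,256]]
print("tip",(onz(w,t,.160)*1000).round(1)); b=[[178,223],[227,219],[272,219],[320,217]]
print("base",(onz(w,b,.05)*1000).round(1))
E
```

```text
tip [[ 430.5 -301.8  160. ]
 [ 475.8 -307.1  160. ]
 [ 521.9 -313.4  160. ]
 [ 563.5 -319.   160. ]]
base [[ 432.2 -299.4   50. ]
 [ 478.6 -302.8   50. ]
 [ 519.9 -309.2   50. ]
 [ 563.8 -314.    50. ]]
```

View pics/w9c.png

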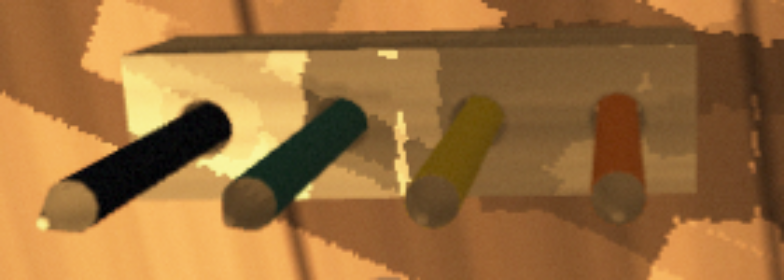

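>>> carry_out(
  steps=[
    {"xyz": [0, 0, 0], "rot": [0, 0, 0]},
    {"xyz": [0, 0, 0], "rot": [0, 0, 0]},
    {"xyz": [0, 0, -2], "rot": [0, 0, 0]},
    {"xyz": [0, 0, -5], "rot": [0, 0, 0]},
    {"xyz": [0, 0, -8], "rot": [0, 0, 0]},
    {"xyz": [0, 0, -11], "rot": [0, 0, 0]},
    {"xyz": [0, 0, -13], "rot": [0, 0, 0]},
    {"xyz": [0, 0, -13.5], "rot": [0, 0, 0]},
    {"xyz": [0, 0, -13.5], "rot": [0, 0, 0]},
  ],
  grip=0.35,
)

```text
t: 21.65
tool_pos: [0.5621, -0.3156, 0.1245]
orientation: [-3.132, 0.237, 0.002]
force: [-0.1, 0.1, 0.9]
opening: 0.0327
```

>>> carry_out(
  steps=[
    {"xyz": [0, 0, 0], "rot": [0, 0, 0]},
    {"xyz": [0, 0, 0], "rot": [0, 0, 0]},
    {"xyz": [0, 0, 0], "rot": [0, 0, 0]},
    {"xyz": [0, 0, 0], "rot": [0, 0, 0]},
    {"xyz": [0, 0, 0], "rot": [0, 0, 0]},
    {"xyz": [0, 0, 0], "rot": [0, 0, 0]},
  ],
  grip=0.05,
  force=25,
)

```text
t: 22.25
tool_pos: [0.5633, -0.3167, 0.1269]
orientation: [3.131, -0.238, 0.003]
force: [-0.2, -0.6, 6.1]
opening: 0.0138
```

>>> carry_out(
  steps=[
    {"xyz": [0, 0, 3], "rot": [0, 0, 0]},
    {"xyz": [0, 0, 7], "rot": [0, 0, 0]},
    {"xyz": [0, 0, 11.5], "rot": [0, 0, 0]},
    {"xyz": [0.5, 4, 11.5], "rot": [0, 0, 0]},
    {"xyz": [1, 8, 11.5], "rot": [0, 0, 0]},
    {"xyz": [1.5, 12, 11.5], "rot": [0, 0, 0]},
    {"xyz": [2, 16, 11.5], "rot": [0, 0, 0]},
    {"xyz": [2.5, 20, 11.5], "rot": [0, 0, 0]},
    {"xyz": [3, 24, 11.5], "rot": [0, 0, 0]},
    {"xyz": [3.65, 29.3, 11.5], "rot": [0, 0, 0]},
  ],
)

```text
t: 23.25
tool_pos: [0.5985, -0.0257, 0.2404]
orientation: [3.132, -0.239, 0.001]
force: [1.2, -1.0, 0.0]
opening: 0.0134
```

>>> carry_out(
  steps=[
    {"xyz": [0, 0, 0], "rot": [0, 0, 0]},
    {"xyz": [0, 0, 0], "rot": [0, 0, 0]},
    {"xyz": [0, 0, 0], "rot": [0, 0, 0]},
  ],
)

```text
t: 23.55
tool_pos: [0.5985, -0.0273, 0.2402]
orientation: [3.132, -0.238, -0.0]
force: [-0.0, -0.0, 0.1]
opening: 0.0132
```

```bash
python3 w.py w10; python3 - <<'E'
from h import *
import pickle
im=read_camera("scene"); cv2.imwrite("pics/scene10.png",im[:,:,::-1])
cv2.imwrite("pics/s10c.png",cv2.resize(im[150:350,200:440,::-1],None,fx=3,fy=3))
w,s=pickle.load(open("pics/w10.pkl","rb"))
c=np.array([[.592+d*.1513,-.0708+d*.9885,.085] for d in(-.048,-.016,.016,.048)])
print(proj(w,c).round(),"foot pred",proj(w,s['tool_pos']+[0,0,-.117]))
print("foot scene pred",proj(calibration("scene"),s['tool_pos']+[0,0,-.117]))
E
```

```text
23.55 [ 0.5985 -0.0273  0.2402] [ 3.132 -0.238 -0.   ] [-0.  -0.   0.1]
[[319. 338.]
 [319. 303.]
 [319. 266.]
 [319. 227.]] foot pred [[318.91242078 244.0545181 ]]
foot scene pred [[308.02965192 275.11914847]]
```

View pics/w10.png

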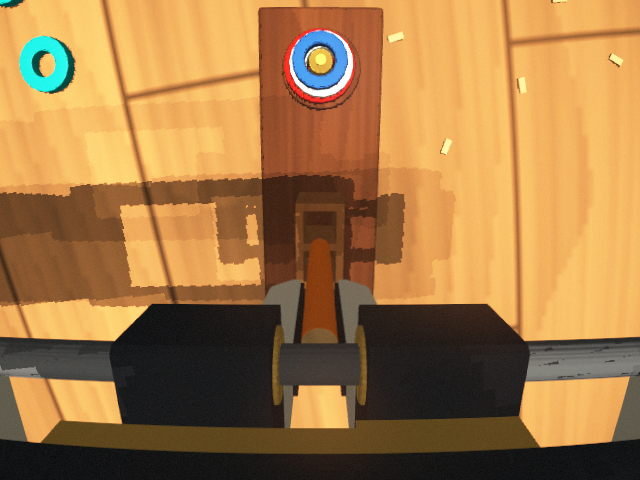

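View pics/s10c.png

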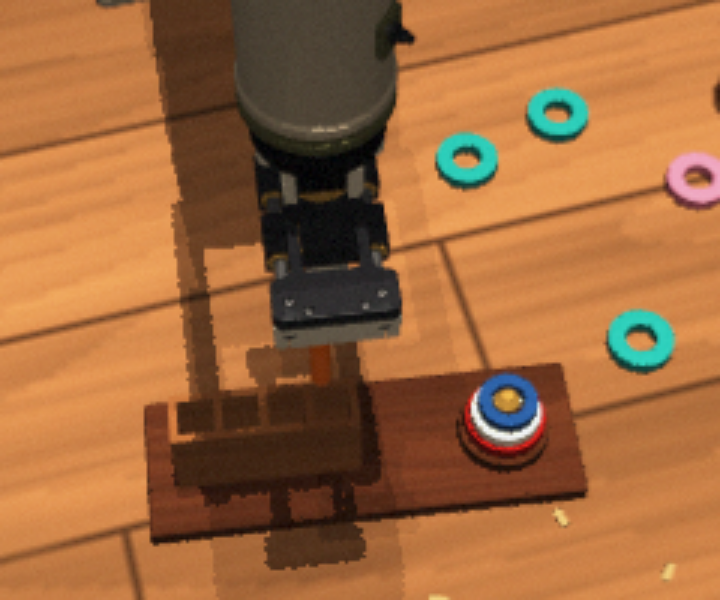

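Pencil held vertically: its foot is at (320,243) against (319,244) predicted. Cell 4's opening is at about (320,227), so the arm is 4 mm short because the last row was clipped. I'll correct that and lower the pencil.

>>> carry_out(
  steps=[
    {"xyz": [0.05, 0.38, 0], "rot": [0, 0, 0]},
    {"xyz": [0.05, 0.38, -2], "rot": [0, 0, 0]},
    {"xyz": [0.05, 0.38, -4], "rot": [0, 0, 0]},
    {"xyz": [0.05, 0.38, -6], "rot": [0, 0, 0]},
    {"xyz": [0.05, 0.38, -8], "rot": [0, 0, 0]},
    {"xyz": [0.05, 0.38, -9.7], "rot": [0, 0, 0]},
    {"xyz": [0.05, 0.38, -10.6], "rot": [0, 0, 0]},
    {"xyz": [0.05, 0.38, -11.0], "rot": [0, 0, 0]},
    {"xyz": [0.05, 0.38, -11.0], "rot": [0, 0, 0]},
  ],
)

```text
t: 24.55
tool_pos: [0.5997, -0.0232, 0.1313]
orientation: [3.132, -0.239, 0.002]
force: [-1.0, 0.9, 3.1]
opening: 0.0132
```

>>> carry_out(
  steps=[
    {"xyz": [0, 0, 0], "rot": [0, 0, 0]},
    {"xyz": [0, 0, 0], "rot": [0, 0, 0]},
    {"xyz": [0, 0, 0], "rot": [0, 0, 0]},
    {"xyz": [0, 0, 2], "rot": [0, 0, 0]},
    {"xyz": [0, 0, 5], "rot": [0, 0, 0]},
    {"xyz": [0, 0, 9], "rot": [0, 0, 0]},
    {"xyz": [0, 0, 13], "rot": [0, 0, 0]},
    {"xyz": [-1, -4, 13], "rot": [0, 0, 0]},
    {"xyz": [-2, -8, 13], "rot": [0, 0, 0]},
    {"xyz": [-3, -12, 13], "rot": [0, 0, 0]},
  ],
  grip=0.35,
)

```text
t: 25.55
tool_pos: [0.5689, -0.1437, 0.2607]
orientation: [3.132, -0.236, 0.002]
force: [0.7, -0.9, 0.1]
opening: 0.0324
```

>>> carry_out(
  steps=[
    {"xyz": [-1.5, -4, 0], "rot": [0, 0, 0]},
    {"xyz": [-3, -8, 0], "rot": [0, 0, 0]},
    {"xyz": [-4.2, -12.3, 0], "rot": [0, 0, 0]},
    {"xyz": [-5.2, -16.7, 0], "rot": [0, 0, 0]},
    {"xyz": [-5.2, -16.7, 0], "rot": [0, 0, 0]},
    {"xyz": [-5.2, -16.7, 0], "rot": [0, 0, 0]},
    {"xyz": [-5.2, -16.7, 0], "rot": [0, 0, 0]},
  ],
)

```text
t: 26.25
tool_pos: [0.5174, -0.3088, 0.2601]
orientation: [-3.132, 0.237, 0.0]
force: [-0.5, -0.2, -0.3]
opening: 0.0326
```

```bash
python3 w.py w11; python3 - <<'E'
from h import *
im=read_camera("scene"); cv2.imwrite("pics/s11c.png",cv2.resize(im[210:350,140:420,::-1],None,fx=2.8,fy=2.8))
E
```

```text
26.25 [ 0.5174 -0.3088  0.2601] [-3.132  0.237  0.   ] [-0.5 -0.2 -0.3]
```

View pics/w11.png

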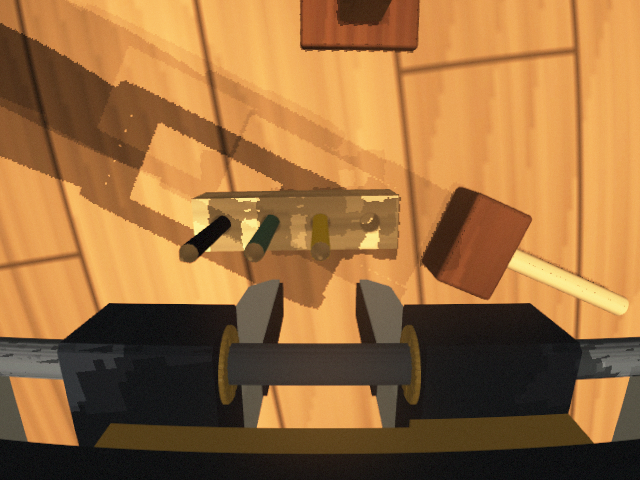

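View pics/s11c.png

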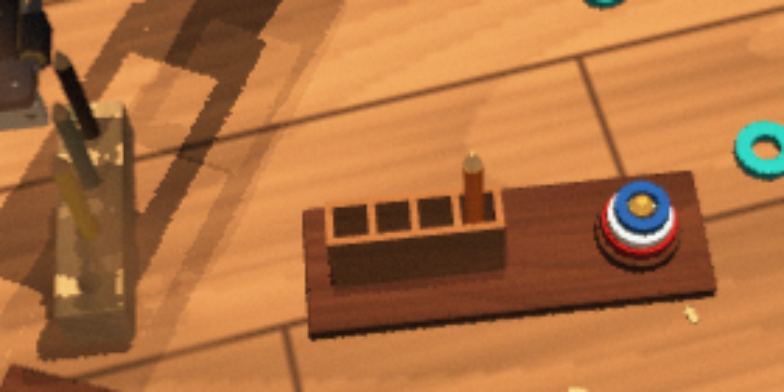

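Orange stands in cell 4. Yellow's tip is at (320,257) in the wrist view, directly in line with the jaws.

>>> carry_out(
  steps=[
    {"xyz": [0, 0, -3], "rot": [0, 0, 0]},
    {"xyz": [0, 0, -7], "rot": [0, 0, 0]},
    {"xyz": [0, 0, -11], "rot": [0, 0, 0]},
    {"xyz": [0, 0, -13], "rot": [0, 0, 0]},
    {"xyz": [0, 0, -13.5], "rot": [0, 0, 0]},
    {"xyz": [0, 0, -13.5], "rot": [0, 0, 0]},
  ],
)

```text
t: 26.95
tool_pos: [0.5172, -0.3086, 0.1249]
orientation: [-3.132, 0.235, 0.002]
force: [0.0, -0.1, 0.6]
opening: 0.0327
```

>>> carry_out(
  steps=[
    {"xyz": [0, 0, 0], "rot": [0, 0, 0]},
    {"xyz": [0, 0, 0], "rot": [0, 0, 0]},
    {"xyz": [0, 0, 0], "rot": [0, 0, 0]},
    {"xyz": [0, 0, 0], "rot": [0, 0, 0]},
    {"xyz": [0, 0, 0], "rot": [0, 0, 0]},
    {"xyz": [0, 0, 0], "rot": [0, 0, 0]},
  ],
  grip=0.05,
)

```text
t: 27.55
tool_pos: [0.5179, -0.3104, 0.127]
orientation: [3.131, -0.238, 0.004]
force: [0.2, 0.3, 5.5]
opening: 0.0138
```

>>> carry_out(
  steps=[
    {"xyz": [0, 0, 4], "rot": [0, 0, 0]},
    {"xyz": [0, 0, 8], "rot": [0, 0, 0]},
    {"xyz": [0, 0, 11.5], "rot": [0, 0, 0]},
    {"xyz": [1.2, 4.2, 11.5], "rot": [0, 0, 0]},
    {"xyz": [2.4, 8.4, 11.5], "rot": [0, 0, 0]},
    {"xyz": [3.6, 12.6, 11.5], "rot": [0, 0, 0]},
    {"xyz": [4.9, 16.9, 11.5], "rot": [0, 0, 0]},
    {"xyz": [6.2, 21.2, 11.5], "rot": [0, 0, 0]},
    {"xyz": [7.7, 25.5, 11.5], "rot": [0, 0, 0]},
    {"xyz": [7.7, 25.5, 11.5], "rot": [0, 0, 0]},
  ],
)

```text
t: 28.55
tool_pos: [0.5952, -0.0494, 0.2404]
orientation: [-3.131, 0.229, -0.001]
force: [-0.6, -0.5, 0.2]
opening: 0.0135
```

>>> carry_out(
  steps=[
    {"xyz": [0, 0, 0], "rot": [0, 0, 0]},
    {"xyz": [0, 0, 0], "rot": [0, 0, 0]},
  ],
)

```text
t: 28.75
tool_pos: [0.5939, -0.0557, 0.2402]
orientation: [3.132, -0.238, -0.0]
force: [0.8, -0.2, -0.9]
opening: 0.0131
```

```bash
python3 w.py w12; python3 - <<'E'
from h import *
import pickle
w,s=pickle.load(open("pics/w12.pkl","rb"))
c=np.array([[.592+d*.1513,-.0708+d*.9885,.085] for d in(-.048,-.016,.016,.048)])
print(proj(w,c).round(),"foot pred",proj(w,s['tool_pos']+[0,0,-.117]))
E
```

```text
28.75 [ 0.5939 -0.0557  0.2402] [ 3.132 -0.238 -0.   ] [ 0.8 -0.2 -0.9]
[[319. 306.]
 [319. 270.]
 [319. 231.]
 [319. 190.]] foot pred [[318.93408011 244.02535087]]
```

View pics/w12.png

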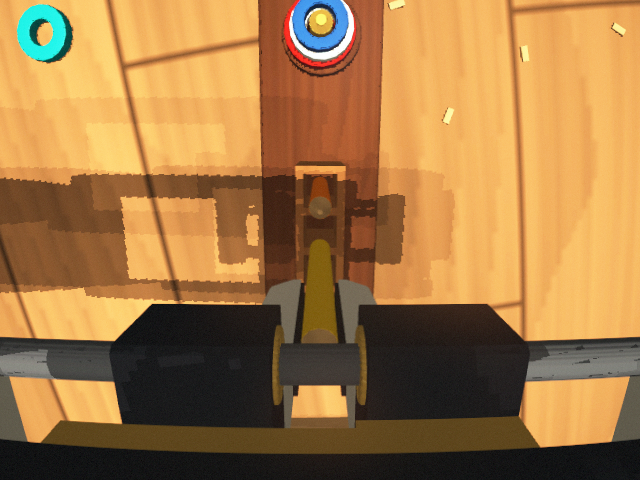

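The yellow foot (320,243) is over cell 3, and orange stands upright in cell 4 at (319,207). Lowering.

>>> carry_out(
  steps=[
    {"xyz": [0, 0, -2], "rot": [0, 0, 0]},
    {"xyz": [0, 0, -4], "rot": [0, 0, 0]},
    {"xyz": [0, 0, -6], "rot": [0, 0, 0]},
    {"xyz": [0, 0, -8], "rot": [0, 0, 0]},
    {"xyz": [0, 0, -9.7], "rot": [0, 0, 0]},
    {"xyz": [0, 0, -10.6], "rot": [0, 0, 0]},
    {"xyz": [0, 0, -11.0], "rot": [0, 0, 0]},
    {"xyz": [0, 0, -11.0], "rot": [0, 0, 0]},
  ],
)

```text
t: 29.6
tool_pos: [0.5945, -0.056, 0.1315]
orientation: [3.132, -0.24, 0.002]
force: [-0.6, -1.0, 4.1]
opening: 0.0137
```

>>> carry_out(
  steps=[
    {"xyz": [0, 0, 0], "rot": [0, 0, 0]},
    {"xyz": [0, 0, 0], "rot": [0, 0, 0]},
    {"xyz": [0, 0, 0], "rot": [0, 0, 0]},
    {"xyz": [0, 0, 2], "rot": [0, 0, 0]},
    {"xyz": [0, 0, 5], "rot": [0, 0, 0]},
    {"xyz": [0, 0, 9], "rot": [0, 0, 0]},
    {"xyz": [0, 0, 13], "rot": [0, 0, 0]},
    {"xyz": [-2, -4, 13], "rot": [0, 0, 0]},
    {"xyz": [-4, -8, 13], "rot": [0, 0, 0]},
    {"xyz": [-6, -12, 13], "rot": [0, 0, 0]},
  ],
  grip=0.35,
)

```text
t: 30.6
tool_pos: [0.5336, -0.1756, 0.2606]
orientation: [3.132, -0.235, 0.001]
force: [0.6, -0.8, -0.0]
opening: 0.0327
```

>>> carry_out(
  steps=[
    {"xyz": [-2, -4, 0], "rot": [0, 0, 0]},
    {"xyz": [-4, -8, 0], "rot": [0, 0, 0]},
    {"xyz": [-6.3, -12.95, 0], "rot": [0, 0, 0]},
    {"xyz": [-6.3, -12.95, 0], "rot": [0, 0, 0]},
    {"xyz": [-6.3, -12.95, 0], "rot": [0, 0, 0]},
    {"xyz": [-6.3, -12.95, 0], "rot": [0, 0, 0]},
  ],
)

```text
t: 31.2
tool_pos: [0.4715, -0.3034, 0.2601]
orientation: [-3.132, 0.237, -0.0]
force: [-0.4, 0.6, -0.1]
opening: 0.0325
```

```bash
python3 w.py w13; python3 - <<'E'
from h import *
im=read_camera("scene"); cv2.imwrite("pics/s13c.png",cv2.resize(im[210:350,140:420,::-1],None,fx=2.8,fy=2.8))
E
```

```text
31.2 [ 0.4715 -0.3034  0.2601] [-3.132  0.237 -0.   ] [-0.4  0.6 -0.1]
```

View pics/w13.png

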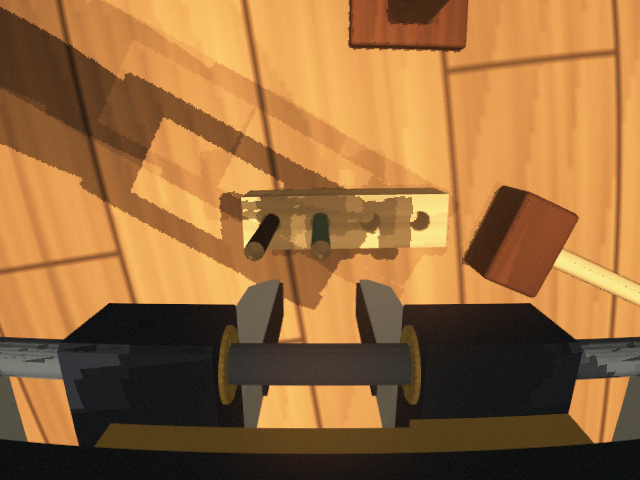

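View pics/s13c.png

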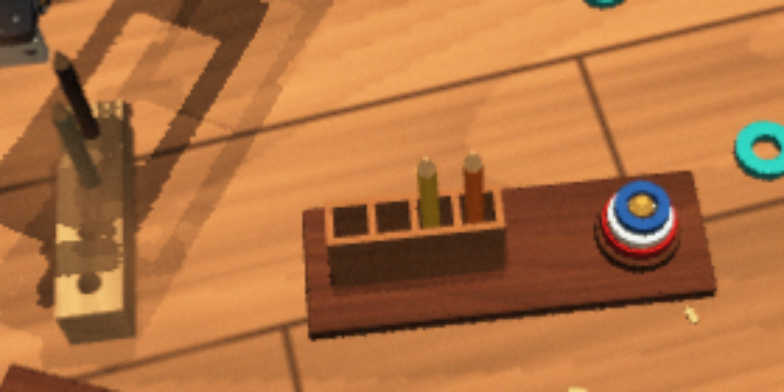

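Yellow is in cell 3. Green's tip is at (320,257), aligned with the jaws.

>>> carry_out(
  steps=[
    {"xyz": [0, 0, -3], "rot": [0, 0, 0]},
    {"xyz": [0, 0, -7], "rot": [0, 0, 0]},
    {"xyz": [0, 0, -11], "rot": [0, 0, 0]},
    {"xyz": [0, 0, -13], "rot": [0, 0, 0]},
    {"xyz": [0, 0, -13.5], "rot": [0, 0, 0]},
    {"xyz": [0, 0, -13.5], "rot": [0, 0, 0]},
  ],
)

```text
t: 31.9
tool_pos: [0.4714, -0.3031, 0.1248]
orientation: [-3.132, 0.235, 0.001]
force: [-0.7, -0.1, 0.7]
opening: 0.0325
```

>>> carry_out(
  steps=[
    {"xyz": [0, 0, 0], "rot": [0, 0, 0]},
    {"xyz": [0, 0, 0], "rot": [0, 0, 0]},
    {"xyz": [0, 0, 0], "rot": [0, 0, 0]},
    {"xyz": [0, 0, 0], "rot": [0, 0, 0]},
    {"xyz": [0, 0, 0], "rot": [0, 0, 0]},
    {"xyz": [0, 0, 0], "rot": [0, 0, 0]},
  ],
  grip=0.05,
)

```text
t: 32.5
tool_pos: [0.4719, -0.3049, 0.1268]
orientation: [3.131, -0.238, 0.004]
force: [-0.1, 1.0, 6.5]
opening: 0.014
```

>>> carry_out(
  steps=[
    {"xyz": [0, 0, 4], "rot": [0, 0, 0]},
    {"xyz": [0, 0, 8], "rot": [0, 0, 0]},
    {"xyz": [0, 0, 11.5], "rot": [0, 0, 0]},
    {"xyz": [2, 3.7, 11.5], "rot": [0, 0, 0]},
    {"xyz": [4, 7.4, 11.5], "rot": [0, 0, 0]},
    {"xyz": [6, 11.1, 11.5], "rot": [0, 0, 0]},
    {"xyz": [8, 14.8, 11.5], "rot": [0, 0, 0]},
    {"xyz": [10, 18.5, 11.5], "rot": [0, 0, 0]},
    {"xyz": [11.75, 21.75, 11.5], "rot": [0, 0, 0]},
    {"xyz": [11.75, 21.75, 11.5], "rot": [0, 0, 0]},
  ],
)

```text
t: 33.5
tool_pos: [0.59, -0.0826, 0.2401]
orientation: [-3.132, 0.231, -0.001]
force: [-0.2, -0.5, -0.0]
opening: 0.0137
```

>>> carry_out(
  steps=[
    {"xyz": [0, 0, 0], "rot": [0, 0, 0]},
    {"xyz": [0, 0, 0], "rot": [0, 0, 0]},
  ],
)

```text
t: 33.7
tool_pos: [0.5882, -0.0876, 0.2401]
orientation: [3.132, -0.239, -0.001]
force: [0.5, -0.4, -0.2]
opening: 0.0134
```

```bash
python3 w.py w14
```

```text
33.7 [ 0.5882 -0.0876  0.2401] [ 3.132e+00 -2.390e-01 -1.000e-03] [ 0.5 -0.4 -0.2]
```

View pics/w14.png

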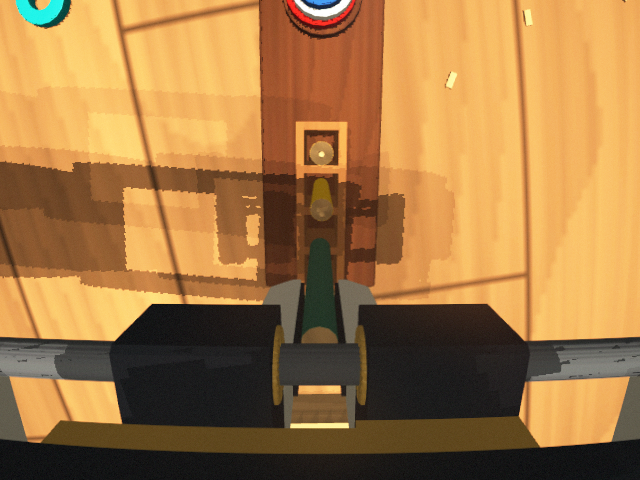

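The green foot (320,243) lines up with cell 2, and orange (321,153) and yellow (320,209) stand upright. Lowering, then on to black.

>>> carry_out(
  steps=[
    {"xyz": [0, 0, -2], "rot": [0, 0, 0]},
    {"xyz": [0, 0, -4], "rot": [0, 0, 0]},
    {"xyz": [0, 0, -6], "rot": [0, 0, 0]},
    {"xyz": [0, 0, -8], "rot": [0, 0, 0]},
    {"xyz": [0, 0, -9.7], "rot": [0, 0, 0]},
    {"xyz": [0, 0, -10.6], "rot": [0, 0, 0]},
    {"xyz": [0, 0, -11.0], "rot": [0, 0, 0]},
    {"xyz": [0, 0, -11.0], "rot": [0, 0, 0]},
  ],
)

```text
t: 34.55
tool_pos: [0.5889, -0.0878, 0.1313]
orientation: [3.132, -0.24, 0.002]
force: [0.5, -1.5, 3.0]
opening: 0.0136
```

>>> carry_out(
  steps=[
    {"xyz": [0, 0, 0], "rot": [0, 0, 0]},
    {"xyz": [0, 0, 0], "rot": [0, 0, 0]},
    {"xyz": [0, 0, 0], "rot": [0, 0, 0]},
    {"xyz": [0, 0, 2], "rot": [0, 0, 0]},
    {"xyz": [0, 0, 5], "rot": [0, 0, 0]},
    {"xyz": [0, 0, 9], "rot": [0, 0, 0]},
    {"xyz": [0, 0, 13], "rot": [0, 0, 0]},
    {"xyz": [-2.8, -3.5, 13], "rot": [0, 0, 0]},
    {"xyz": [-5.6, -7, 13], "rot": [0, 0, 0]},
    {"xyz": [-8.4, -10.5, 13], "rot": [0, 0, 0]},
  ],
  grip=0.35,
)

```text
t: 35.55
tool_pos: [0.5039, -0.1925, 0.2607]
orientation: [3.132, -0.235, 0.001]
force: [0.1, -1.0, 0.3]
opening: 0.0325
```

>>> carry_out(
  steps=[
    {"xyz": [-2.8, -3.5, 0], "rot": [0, 0, 0]},
    {"xyz": [-5.6, -7, 0], "rot": [0, 0, 0]},
    {"xyz": [-7.9, -10.7, 0], "rot": [0, 0, 0]},
    {"xyz": [-7.9, -10.7, 0], "rot": [0, 0, 0]},
    {"xyz": [-7.9, -10.7, 0], "rot": [0, 0, 0]},
    {"xyz": [-7.9, -10.7, 0], "rot": [0, 0, 0]},
  ],
)

```text
t: 36.15
tool_pos: [0.4261, -0.298, 0.2602]
orientation: [-3.132, 0.237, -0.0]
force: [0.6, 0.9, -0.1]
opening: 0.0325
```

```bash
python3 w.py w15; python3 - <<'E'
from h import *
im=read_camera("scene"); cv2.imwrite("pics/s15c.png",cv2.resize(im[210:350,140:420,::-1],None,fx=2.8,fy=2.8))
E
```

```text
36.15 [ 0.4261 -0.298   0.2602] [-3.132  0.237 -0.   ] [ 0.6  0.9 -0.1]
```

View pics/w15.png

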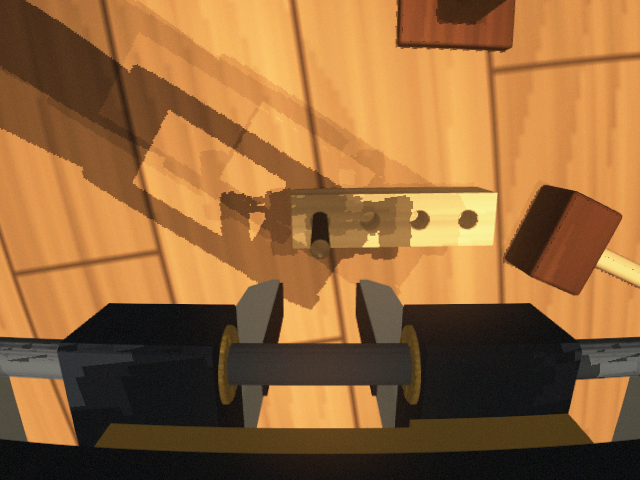

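View pics/s15c.png

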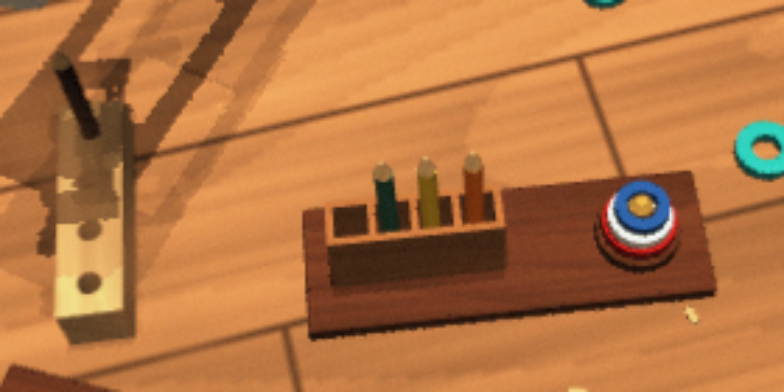

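Three pencils are in the rack. Black's tip is at (319,252), aligned with the jaws.

>>> carry_out(
  steps=[
    {"xyz": [0, 0, -3], "rot": [0, 0, 0]},
    {"xyz": [0, 0, -7], "rot": [0, 0, 0]},
    {"xyz": [0, 0, -11], "rot": [0, 0, 0]},
    {"xyz": [0, 0, -13], "rot": [0, 0, 0]},
    {"xyz": [0, 0, -13.5], "rot": [0, 0, 0]},
    {"xyz": [0, 0, -13.5], "rot": [0, 0, 0]},
  ],
)

```text
t: 36.85
tool_pos: [0.4258, -0.2977, 0.1248]
orientation: [-3.132, 0.235, 0.002]
force: [0.1, -0.4, 0.7]
opening: 0.0328
```

>>> carry_out(
  steps=[
    {"xyz": [0, 0, 0], "rot": [0, 0, 0]},
    {"xyz": [0, 0, 0], "rot": [0, 0, 0]},
    {"xyz": [0, 0, 0], "rot": [0, 0, 0]},
    {"xyz": [0, 0, 0], "rot": [0, 0, 0]},
    {"xyz": [0, 0, 0], "rot": [0, 0, 0]},
    {"xyz": [0, 0, 0], "rot": [0, 0, 0]},
  ],
  grip=0.05,
)

```text
t: 37.45
tool_pos: [0.4264, -0.2995, 0.1267]
orientation: [3.131, -0.238, 0.003]
force: [0.1, 0.1, 6.1]
opening: 0.0139
```

>>> carry_out(
  steps=[
    {"xyz": [0, 0, 4], "rot": [0, 0, 0]},
    {"xyz": [0, 0, 8], "rot": [0, 0, 0]},
    {"xyz": [0, 0, 11.5], "rot": [0, 0, 0]},
    {"xyz": [2.6, 3, 11.5], "rot": [0, 0, 0]},
    {"xyz": [5.3, 6, 11.5], "rot": [0, 0, 0]},
    {"xyz": [8, 9, 11.5], "rot": [0, 0, 0]},
    {"xyz": [10.6, 12, 11.5], "rot": [0, 0, 0]},
    {"xyz": [13.2, 15, 11.5], "rot": [0, 0, 0]},
    {"xyz": [15.85, 18.0, 11.5], "rot": [0, 0, 0]},
    {"xyz": [15.85, 18.0, 11.5], "rot": [0, 0, 0]},
  ],
)

```text
t: 38.45
tool_pos: [0.5862, -0.1149, 0.2399]
orientation: [-3.132, 0.231, -0.001]
force: [-0.4, 0.3, 0.2]
opening: 0.0134
```

>>> carry_out(
  steps=[
    {"xyz": [0, 0, 0], "rot": [0, 0, 0]},
    {"xyz": [0, 0, 0], "rot": [0, 0, 0]},
  ],
)

```text
t: 38.65
tool_pos: [0.5837, -0.1193, 0.2401]
orientation: [3.132, -0.238, -0.001]
force: [-0.2, -0.3, 0.0]
opening: 0.0133
```

```bash
python3 w.py w16
```

```text
38.65 [ 0.5837 -0.1193  0.2401] [ 3.132e+00 -2.380e-01 -1.000e-03] [-0.2 -0.3  0. ]
```

View pics/w16.png

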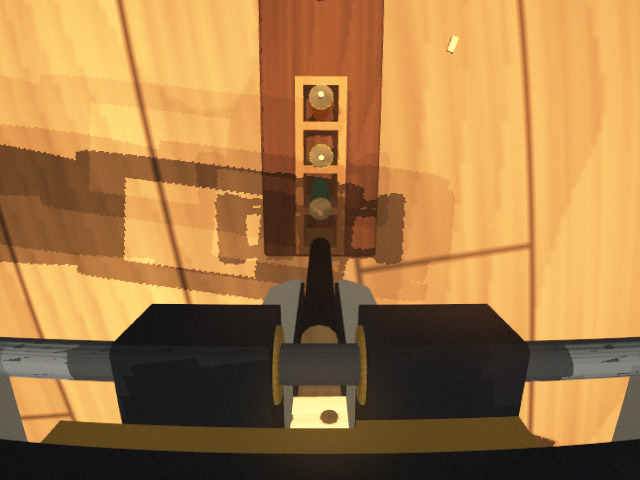

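The black foot (320,242) is over cell 1. Lowering, releasing and backing off.

>>> carry_out(
  steps=[
    {"xyz": [0, 0, -2], "rot": [0, 0, 0]},
    {"xyz": [0, 0, -4], "rot": [0, 0, 0]},
    {"xyz": [0, 0, -6], "rot": [0, 0, 0]},
    {"xyz": [0, 0, -8], "rot": [0, 0, 0]},
    {"xyz": [0, 0, -9.7], "rot": [0, 0, 0]},
    {"xyz": [0, 0, -10.6], "rot": [0, 0, 0]},
    {"xyz": [0, 0, -11.0], "rot": [0, 0, 0]},
    {"xyz": [0, 0, -11.0], "rot": [0, 0, 0]},
  ],
)

```text
t: 39.5
tool_pos: [0.5843, -0.1196, 0.1312]
orientation: [3.132, -0.239, 0.002]
force: [0.0, -1.2, -0.2]
opening: 0.0136
```

>>> carry_out(
  steps=[
    {"xyz": [0, 0, 0], "rot": [0, 0, 0]},
    {"xyz": [0, 0, 0], "rot": [0, 0, 0]},
    {"xyz": [0, 0, 0], "rot": [0, 0, 0]},
    {"xyz": [0, 0, 2], "rot": [0, 0, 0]},
    {"xyz": [0, 0, 5], "rot": [0, 0, 0]},
    {"xyz": [0, 0, 9], "rot": [0, 0, 0]},
    {"xyz": [0, 0, 13], "rot": [0, 0, 0]},
    {"xyz": [-3.5, -3, 15], "rot": [0, 0, 0]},
    {"xyz": [-7, -6, 15], "rot": [0, 0, 0]},
    {"xyz": [-10.5, -9, 15], "rot": [0, 0, 0]},
  ],
  grip=0.35,
)

```text
t: 40.5
tool_pos: [0.4785, -0.2095, 0.2815]
orientation: [3.132, -0.235, 0.003]
force: [0.1, -0.7, -1.0]
opening: 0.0326
```

>>> carry_out(
  steps=[
    {"xyz": [-3, -4, 0], "rot": [0, 0, 0]},
    {"xyz": [-3, -8, 0], "rot": [0, 0, 0]},
    {"xyz": [-3, -8, 0], "rot": [0, 0, 0]},
    {"xyz": [-3, -8, 0], "rot": [0, 0, 0]},
  ],
)

```text
t: 40.9
tool_pos: [0.4487, -0.2894, 0.2801]
orientation: [-3.132, 0.241, 0.0]
force: [0.2, -0.3, -0.4]
opening: 0.0324
```

```bash
python3 - <<'E'
from h import *
for n in("top","scene"):
    im=read_camera(n); cv2.imwrite(f"pics/{n}17.png",im[:,:,::-1])
im=cv2.imread("pics/top17.png"); a=cv2.resize(im[150:250,230:420],None,fx=4,fy=3)
im=cv2.imread("pics/scene17.png"); b=cv2.resize(im[245:345,230:420],None,fx=4,fy=3)
cv2.imwrite("pics/c17.png",np.vstack([a,b])); print(read_state()['t'])
E
```

```text
41.0
```

View pics/c17.png

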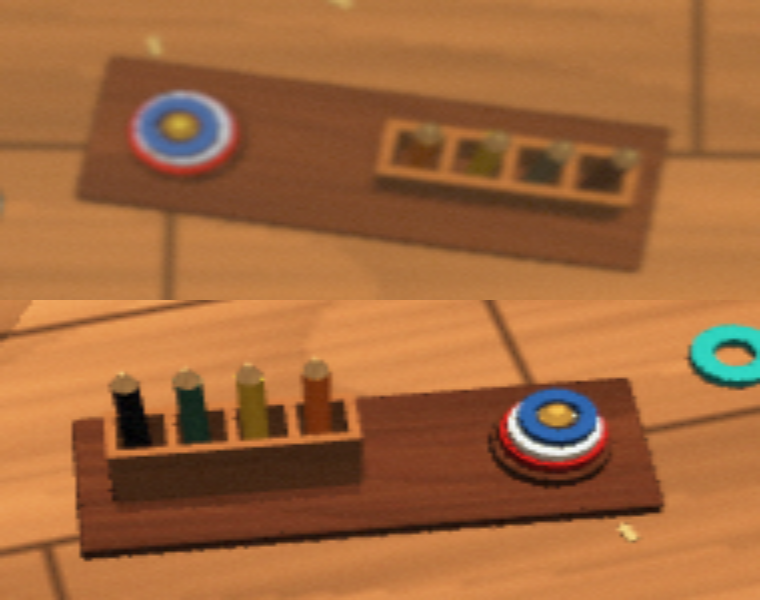

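View pics/scene17.png

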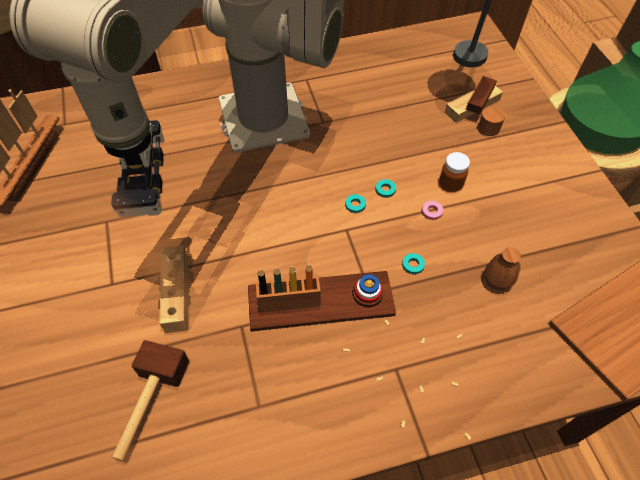

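All four pencils stand in the rack, and the ring stack looks flat in both views. I'll do a two-view height check before handing in.

```bash
python3 - <<'E'
from h import *
t=calibration("top");s=calibration("scene")
f=np.array([4,3.])
tt=(np.array([[432,128],[497,138],[565,147],[631,155]])+.5)/f-.5+[230,150]
ss=(np.array([[314,358],[249,364],[185,370],[122,375]])-[0,300]+.5)/f-.5+[230,245]
for a,b in zip(tt,ss):
    o1,d1=ray(t,[a]);o2,d2=ray(s,[b]);d1,d2=d1[0],d2[0]
    k=np.linalg.lstsq(np.c_[d1,-d2],o2-o1,rcond=None)[0]; p=o1+k[0]*d1;q=o2+k[1]*d2
    print("tip",((p+q)/2*1000).round(),"gap mm",(np.linalg.norm(p-q)*1000).round(1))
# blue ring: outer centre in both views
c=[]
for n,cam in(("top",t),("scene",s)):
    im=cv2.imread(f"pics/{n}17.png");h=cv2.cvtColor(im,cv2.COLOR_BGR2HSV).astype(int)
    m=(h[...,0]>102)&(h[...,0]<128)&(h[...,1]>80)
    for a,e,cc in blobs(m,80):
        P=onz(cam,cc.reshape(-1,2),.06)[:,:2]*1000;(x,y),r=cv2.minEnclosingCircle(P.astype(np.float32))
        print(n,"blue at z60",round(x,1),round(y,1),"dia",round(2*r,1))
E
```

```text
tip [598. -26. 166.] gap mm 0.6
tip [593. -58. 164.] gap mm 1.4
tip [588. -90. 163.] gap mm 0.5
tip [ 583. -121.  163.] gap mm 0.0
top blue at z60 618.0 104.0 dia 40.6
scene blue at z60 619.3 102.9 dia 45.9
```

```bash
python3 -c "
from plant import *
print(close_job())"
```

```text
the job is handed in; nothing more can be done
None
```

The job is handed in, at about 41 s of the 210 s allowed. All four rings (dark, red, white, blue) are on the post, widest first. The four pencils stand point up in the rack: black in cell 1, green in 2, yellow in 3 and orange in 4.

**Last checks**
- **Pencils:** the tips triangulate to 163–166 mm, against 165 mm expected with the feet on the cell floor. All four look upright.
- **Rings:** each ring stopped within about 1 mm of its fully home height. The two cameras place the blue ring's centre within 2 mm of each other when taken at its expected height, so the stack looks tight and concentric.
- **Bystanders:** the jar, vase, mallet and decoy rings look unmoved in the final picture. I saw no ring knocked aside.

**Slips:**
- On the way to the blue ring I repeated an old shift, and the arm overshot about 4 cm in free air. It touched nothing, and I corrected it before the grasp.
- One pencil carry ended 4 mm short because the last row was clipped. I corrected that before lowering.

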